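# Lock the propagator dome with a hairpin clip

## Robot

A 6-joint arm with a two-finger parallel gripper is mounted at the origin on the work surface. World frame = base frame: x ahead of the robot, y to its left, z up, the work surface at z = 0. Lengths are in m, angles in degrees, forces in N, time in s.
With the tool pointing down it reaches from about 0.4 to 0.825 m from the base axis. Payload 7 kg.
Tool frame: the origin (TCP) lies midway between the tips of the shut fingers; the grasp point (between the pads) lies 19 mm behind it (ctrl.hold_point_z is the distance from the TCP to the grasp point, in m); z points along the fingers, y is the line along which they close (so a half turn about z gives the same grasp; the last joint's range is limited). The gripper opens to 88 mm and grips with 3 to 60 N. Pads are 19 mm wide; open, the fingers measure 130 mm over their backs; the gripper's body (78 mm by 193 mm) begins 47 mm behind the grasp point.
Start: joints at [-52.477, 20.546, 0.682, 0, -70.136, -16.507], TCP at [0.242, -0.63, 0.188] pointing down, gripper open.
Joint ranges: [-176.03, 176.03], [-82.01, 121.73], [-58.28, 71.71], [-173.87, 95.51], [-174.79, -0.11], [-173.66, 173.66]. Speed limits (degrees/s): [136.94, 136.94, 172.46, 180, 180, 180].

## Interface

Orientations are given as [roll, pitch, yaw] about the fixed x, y, z axes, in that order (R = Rz(yaw) Ry(pitch) Rx(roll)).
In Python, from plant import ctrl gives the robot as it stands.
- The arm moves only by the tool apply_moves, never from a script. Its argument "deltas" is a list of rows, each an object with "fingers": the finger opening in mm, from 0 to 87.6; "delta_pos": the shift along the tool's x, y, z in mm, a list of three; "angular": the turn, a rotation vector about the tool's x, y, z in degrees, a list of three. A call has 1 to 10 rows; each row is the pose to reach, as a shift and turn from the pose commanded when the call began, along the tool's axes at that moment; what a row does not reach only later rows make up. A row lasts 1/10 s, in which the tool goes at most 50 mm and 8.59 degrees, less where a joint would pass 70% of its speed; a pose out of reach is approached as far as the arm can. A call with a gripper value outside its range is refused whole. The fingers move at their own pace and stop on an object; the grip force is fixed at half the most. Time passes only in rows, so rows that repeat a pose let the fingers close. It gives the time, the measured TCP pose, the force, the opening and the grip force at its end, in the units of the state.
- ctrl.get_obs(): the state, without advancing time (a new reading comes with each control period).
- ctrl.snapshot(name): name is "scene" or "top" or "wrist"; returns the picture (420x560x3 uint8, red, green, blue); there is no depth.
- ctrl.camera_params(name): a dict with "fx", "fy", "cx", "cy" (pixels), "cam_to_world" (4x4, takes a point from camera to world coordinates); the wrist camera has in their place "mount" (4x4, takes a point from camera to tool coordinates, whose origin is the TCP and whose axes are the flange's). Camera axes: x right, y up, looking along -z (the intrinsics and any distortion apply to the point x, -y, -z); pixel columns grow to the right and rows downward; lengths in m; the calibration is good to about 2 mm. A picture is of the moment at which its call begins: read the wrist's pose just before it. camera_params takes no time and is no camera call.
- ctrl.close_job(): hands the job in; it is judged then, once.
The state is a dict: "clock": time; "joint_pos": joint angles; "qvel": joint speeds; "tau": joint torques, N m; "tool_pos": TCP position; "orientation": TCP orientation; "force": force on the tool from outside, world axes, zero at the start; "moment": the same for the moment, N m; "opening": finger opening in m; "gripper_force": force on a finger pad.
Only numpy, scipy, OpenCV 4.12 (cv2) and the standard library are available. Lean on these libraries where they do the work, as an engineer would, in place of code of your own. Each camera call takes 0.05 s, during which the arm holds its last target. There are 200 camera calls.

## Task

Lock the clear dome of the seedling propagator in the middle of the table: fold its red hasp fully down over the latch pin, then take the green-handled hairpin clip and push it sideways over the pin, between hasp and pin head, until it snaps home; then stop pushing at once and let go. The pin stands on a spring-loaded carriage that gives way as you push: never run it onto its end stop, and leave the other things on the table where they are.

Things in the scene. Friction and masses are not known exactly. Their poses are not given: they have to be found in the camera images.
- tray: Fixed black seedling tray 240 x 300 x 55 mm under a clear dome (top at 110 mm), with an aluminium latch on its near side. Origin: on the table under the latch pin at rest. x points from the latch to the dome (tray and dome begin at x = 85 mm), z up; it stands at a different yaw each time.
- pin_mid (a point): Axis of the upright steel latch pin, 50 mm above the table, mid-way between closed hasp (top at 36 mm) and pin head (underside at 62 mm). Shank 12 mm in diameter; head 19 mm in diameter, its top at 69 mm. Moves with the carriage; axes as the tray's.
- carriage (a joint): Spring-loaded brass carriage that carries the pin: it slides along the tray's +x (towards the dome) when the pin is pushed, 0 at rest (a stop, it cannot go the other way), spring 1 N per mm, end stop at 0.021 m; above 0.019 m counts as run onto it. Once the clip has snapped home, holding it above 0.008 m is pushing too long.
- hasp (a joint): Red hasp, flat strap 125 x 44 x 4 mm with a 22 mm wide slot for the pin, hinged at its dome end. 0 = level over the pin, top 36 mm above the table; positive = free end raised (to 1.3 rad). Stiff hinge (1 to 2 N at the free end): it stays where left. Closed, its solid end covers 14 to 50 mm from the pin on the side away from the dome.
- hasp_end (a point): Middle of the free end's edge on the hasp's upper face, 125 mm from the hinge; axes turn with the hasp.
- hasp_hinge (a point): Hinge axis of the hasp (along the tray's y), 75 mm from the pin towards the dome, 34 mm above the table.
- clip: Loose hairpin clip lying flat left or right of the tray, 0.08 kg: green grip 42 (x) x 18 (y) x 26 (z) mm and two sprung 5 mm wire legs, 12 mm above the underside, along +x. Origin: middle of the grip's underside. Mouth 25 mm wide at x = 79 mm, bulge (gap 5 mm) at 53, seat at 42. Passing the bulge takes some 9 to 16 N (it varies), then the force drops as it snaps home.
- clip_seat (a point): Centre of the clip's seat, where the pin axis sits once snapped home: 42 mm from the clip's origin along its x, 12 mm above its underside; about 3 mm of play either way along x.
- jar: Bystander: amber jar, 52 mm in diameter, 75 mm high, origin at the centre of its underside.
- pen_white: Bystander: white pen-shaped tester lying along its x, 150 x 17 x 16 mm, origin at the centre of its underside.
- pen_meter: Bystander: beige pen-shaped meter lying along its x, 150 x 26 x 16 mm, origin at the centre of its underside.
- plug: Bystander: yellowish growing plug 38 x 38 x 40 mm, origin at the centre of its underside.
- washer: Bystander: steel washer 36 mm in diameter, 6 mm thick, origin at the centre of its underside.
- feed: Bystander: white plant feed bottle, 64 mm in diameter, 170 mm high, origin at the centre of its underside.
- folder: Bystander: small green folder lying flat, 100 x 140 x 12 mm, origin at the centre of its underside.
Not all that is in view belongs to the job. Of the things shaped like the clip, the green one is meant.

How it is judged:
By the outcome, as a careful person would: the job done as asked, in the order asked, and still so for the second after the job is handed in, with the robot touching nothing.
It also fails if it takes over 69 s, if anything falls off the work surface, if the arm or the gripper's body presses on something with over 40 N, if the wrist force passes 120 N, or if a joint passes its speed limit or range.

## Working session

There is one attempt and no reset: what is moved stays moved. The work goes in short steps, Python scripts to look and compute and a tool call to move; the robot and the scene stay as the last step left them, time stands still between calls to the robot, and variables do not carry over. Pictures are saved under pics/ and viewed, at most 10 in all, crops included, and the job is handed in when it is done.

Besides the shell and the picture viewer there is one more tool, called after ">>>" as name(argument=value, ...), one argument or row to a line, values as JSON. apply_moves: Moves the arm, as the interface text tells. Its arguments: {"type":"object","properties":{"deltas":{"type":"array"}},"required":["deltas"]}

```bash
mkdir -p pics; ls; python3 - <<'E'
from plant import ctrl
import cv2, numpy as np
print(ctrl.get_obs())
for n in ("scene","top"):
    im=ctrl.snapshot(n); cv2.imwrite(f"pics/{n}0.png",im[:,:,::-1])
for n in ("scene","top","wrist"): print(n,ctrl.camera_params(n))
a=cv2.imread("pics/scene0.png");b=cv2.imread("pics/top0.png")
E
```

```text
pics
{'clock': 0.0, 'joint_pos': array([-5.24805751e+01,  2.05912252e+01,  6.34576379e-01, -2.10045439e-02,
       -7.01360009e+01, -1.65071091e+01]), 'qvel': array([-0.096093  , -0.00203679,  0.04490375, -0.00516033, -0.05959843,
        0.00044848]), 'tau': array([-3.04068762e-04, -5.82717705e+01,  2.93073070e+01,  6.99728519e+00,
        7.17966323e-03, -1.61358962e-04]), 'tool_pos': array([ 0.24181479, -0.62960881,  0.18672843]), 'orientation': array([ 1.79905558e+02, -7.39579066e-03, -1.58994831e+02]), 'force': array([-0.1424263 ,  0.07083917, -0.34921703]), 'moment': array([-0.03048829, -0.00678224, -0.00234094]), 'gripper_force': 0.0, 'opening': 0.08776266026121372}
scene {'fx': 506.5723310551454, 'fy': 506.5723310551454, 'cx': 287.3515545017947, 'cy': 209.51077909152562, 'cam_to_world': array([[-0.79600685, -0.51221586,  0.32250273,  0.91411093],
       [ 0.60524639, -0.6673453 ,  0.43396665,  0.5426766 ],
       [-0.00706392,  0.54063404,  0.84122823,  1.16741665],
       [ 0.        ,  0.        ,  0.        ,  1.        ]])}
top {'fx': 402.89578042542814, 'fy': 402.89578042542814, 'cx': 284.99860033245693, 'cy': 205.29092977362356, 'cam_to_world': array([[ 0.00942138,  0.99347257, -0.11368156,  0.38372765],
       [-0.99991146,  0.01042833,  0.00826621, -0.01249646],
       [ 0.00939776,  0.11359361,  0.99348285,  0.99012483],
       [ 0.        ,  0.        ,  0.        ,  1.        ]])}
wrist {'fx': 329.15311805440103, 'fy': 329.15311805440103, 'cx': 279.97930801819973, 'cy': 205.16948980606537, 'mount': array([[ 3.54161092e-04,  9.64351184e-01,  2.64625526e-01,
         7.08047257e-02],
       [ 9.99999736e-01, -1.73800033e-04, -7.04983879e-04,
        -2.44266035e-04],
       [-6.33860113e-04,  2.64625706e-01, -9.64350991e-01,
        -1.98555712e-01],
       [ 0.00000000e+00,  0.00000000e+00,  0.00000000e+00,
         1.00000000e+00]])}
```

View pics/scene0.png

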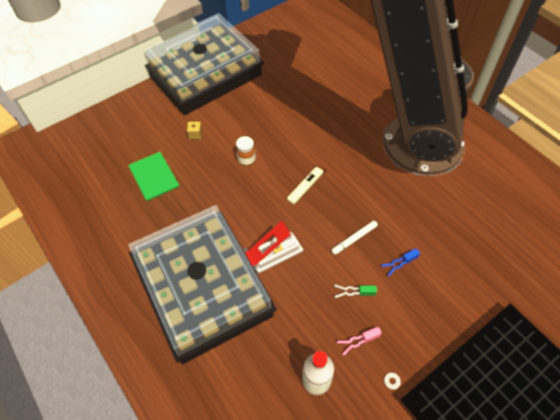

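View pics/top0.png

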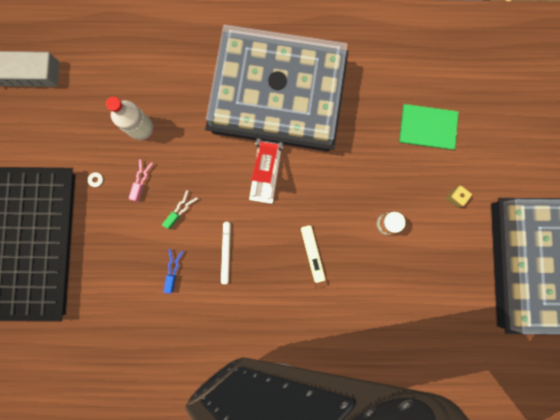

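The scene view shows three clips: green (369,290), blue (408,258), pink (366,337). In the top view they are green (173,216), blue (172,275) and pink (139,185). The green one is meant. The latch with the red hasp, raised, is at top (265,165) and scene (272,245). I'll confirm both in one enlarged crop and make the first measurements.

```bash
cat > h.py <<'E'
from plant import ctrl
import cv2, numpy as np
from scipy.spatial.transform import Rotation as R
def T_tool(o):
    T=np.eye(4);T[:3,:3]=R.from_euler('xyz',o["orientation"],degrees=True).as_matrix();T[:3,3]=o["tool_pos"];return T
def ray(n,u,v,T=None):
    p=ctrl.camera_params(n)
    C=p["cam_to_world"] if n!="wrist" else T@p["mount"]
    d=C[:3,:3]@np.array([(u-p["cx"])/p["fx"],-(v-p["cy"])/p["fy"],-1]);return C[:3,3],d/np.linalg.norm(d)
def onz(r,z): c,d=r; return c+d*(z-c[2])/d[2]
def tri(rs):
    A=sum(np.eye(3)-np.outer(d,d) for c,d in rs);b=sum((np.eye(3)-np.outer(d,d))@c for c,d in rs)
    x=np.linalg.solve(A,b);return x,max(np.linalg.norm(np.cross(x-c,d)) for c,d in rs)
def blobs(im,lo,hi,amin=15):
    m=cv2.inRange(cv2.cvtColor(im,cv2.COLOR_BGR2HSV),lo,hi)
    cs,_=cv2.findContours(m,cv2.RETR_EXTERNAL,cv2.CHAIN_APPROX_NONE)
    return [c for c in sorted(cs,key=cv2.contourArea,reverse=True) if cv2.contourArea(c)>amin]
def snap(n,f):
    o=ctrl.get_obs();im=ctrl.snapshot(n)[:,:,::-1].copy();cv2.imwrite(f"pics/{f}.png",im);return im,T_tool(o)
GREEN=((45,120,60),(75,255,255)); 
def reds(im):
    return blobs(im,(0,180,110),(4,255,255))
E
python3 - <<'E'
from h import *
a=cv2.imread("pics/scene0.png");b=cv2.imread("pics/top0.png")
for n,im in(("scene",a),("top",b)):
    for nm,bl in (("green",blobs(im,*GREEN)),("red",reds(im))):
        for c in bl[:4]:
            r=cv2.minAreaRect(c); print(n,nm,cv2.contourArea(c),np.round(cv2.boxPoints(r)).tolist(),np.round(r[0],1))
z=lambda im,x,y,w,h,s:cv2.resize(im[y:y+h,x:x+w],None,fx=s,fy=s,interpolation=cv2.INTER_CUBIC)
cv2.imwrite("pics/crop1.png",np.hstack([np.vstack([z(a,230,210,100,75,4),z(a,325,250,100,75,4)]),np.vstack([z(b,220,130,100,75,4),z(b,130,165,100,75,4)])]))
E
```

```text
scene green 1366.0 [[128.0, 165.0], [160.0, 149.0], [179.0, 186.0], [146.0, 202.0]] [153.4 175.3]
scene green 127.5 [[359.0, 286.0], [376.0, 286.0], [376.0, 294.0], [359.0, 294.0]] [367.5 290. ]
scene red 723.5 [[243.0, 254.0], [281.0, 220.0], [291.0, 232.0], [254.0, 266.0]] [267.2 243.2]
scene red 158.0 [[313.0, 351.0], [326.0, 351.0], [326.0, 366.0], [313.0, 366.0]] [319.5 358.5]
top green 2076.5 [[398.0, 142.0], [403.0, 103.0], [459.0, 111.0], [454.0, 149.0]] [428.6 126.4]
top green 117.0 [[161.0, 224.0], [172.0, 211.0], [179.0, 216.0], [168.0, 229.0]] [170. 220.]
top red 584.0 [[251.0, 179.0], [259.0, 141.0], [277.0, 145.0], [269.0, 183.0]] [264. 162.]
top red 145.5 [[106.0, 97.0], [120.0, 97.0], [120.0, 110.0], [106.0, 110.0]] [113.  103.5]
```

View pics/crop1.png

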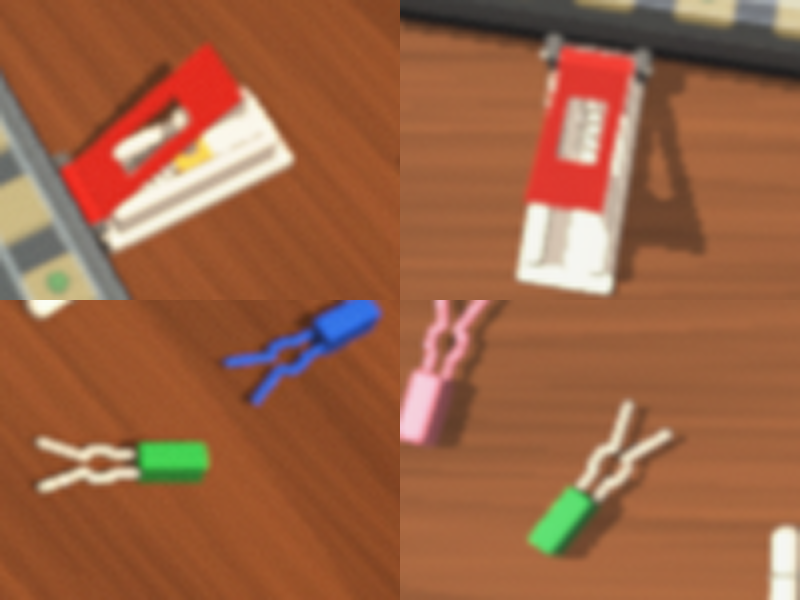

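The enlarged crop confirms it: the green clip's grip is at scene (367,290) and top (170,220), with its legs pointing at top (197,194). The blue and pink ones are decoys. The hasp is partly raised, with free-end corners at top (252,181) and (271,183) and at scene (291,234) and (282,221).

```bash
python3 - <<'E'
from h import *
P={"endL":((290.75,234),(251.75,181)),"endR":((282.5,221),(271,183)),"hinL":((253.75,265.5),(260,142.5)),"hinR":((245.75,252.5),(278.75,144.5)),
"tipA":((325+40/4,250+188/4),(130+270/4,165+135/4)),"tipB":((325+38/4,250+142/4),(130+230/4,165+105/4)),
# grip top face centre, from crop
"grip":((325+173/4,250+155/4),(130+160/4,165+217/4))}
X={}
for k,(s,t) in P.items():
    x,e=tri([ray("scene",*s),ray("top",*t)]);X[k]=x;print(k,np.round(x*1000,1),round(e*1000,1))
# base plate corners near end, top view
for uv in ((220+118/4,130+280/4),(220+212/4,130+292/4)): print(np.round(onz(ray("top",*uv),0.01)*1000))
# tray bottom edge (top view) 
h=(X["hinL"]+X["hinR"])/2;e=(X["endL"]+X["endR"])/2;d=h-e
print("hasp len",np.linalg.norm(d),"yaw",np.degrees(np.arctan2(d[1],d[0])),"elev",np.degrees(np.arcsin(-d[2]/np.linalg.norm(d))))
l=X["hinL"]-X["hinR"];print("yaw from hinge",np.degrees(np.arctan2(-l[0],l[1])), np.linalg.norm(l))
m=(X["tipA"]+X["tipB"])/2-X["grip"];print("clip yaw",np.degrees(np.arctan2(m[1],m[0])),np.linalg.norm(m[:2]))
E
```

```text
endL [540.3  54.2 100. ] 1.2
endR [535.2  11.9 100.9] 0.1
hinL [646.   40.9  37.1] 1.0
hinR [641.3  -3.5  34.2] 0.5
tipA [515.8 204.5 -39.7] 0.5
tipB [524.4 207.9  48.2] 2.7
grip [457.8 255.1  22.9] 0.1
[508.  66.  10.]
[501.   9.  10.]
hasp len 0.12496135007029024 yaw -7.744221346239774 elev 31.249528676040683
yaw from hinge -6.0401255943781225 0.04478208339694294
clip yaw -38.16017553990839 0.07916193407671346
```

Measured hasp: length 125.0 mm, width 44.8 mm, hinge height 35 mm, all matching the description, and raised 31°. Tray yaw is about -7°, and the grip top is at z≈23-26. Next I move above the latch.

```bash
cat >> h.py <<'E'
def plan(pos,yaw,rp=(180,0)):
    o=ctrl.get_obs();T=T_tool(o);Rt=R.from_euler('xyz',[rp[0],rp[1],yaw],degrees=True)
    d=T[:3,:3].T@(np.array(pos)-T[:3,3])*1000; w=(R.from_matrix(T[:3,:3]).inv()*Rt).as_rotvec(degrees=True)
    print("delta",np.round(d,1),"ang",np.round(w,2),"t",o["clock"])
E
python3 -c "
from h import *
plan([.48,.035,.2],173)"
```

```text
delta [-460.6  535.1  -12.4] ang [ 0.08 -0.03 28.01] t 0.1
```

>>> apply_moves(
  deltas=[
    {"fingers": 0,"delta_pos": [-46,54,-12],"angular": [0,0,3]},
    {"fingers": 0,"delta_pos": [-92,107,-12],"angular": [0,0,6]},
    {"fingers": 0,"delta_pos": [-138,160,-12],"angular": [0,0,9]},
    {"fingers": 0,"delta_pos": [-460,535,-12],"angular": [0,0,28]},
    {"fingers": 0,"delta_pos": [-460,535,-12],"angular": [0,0,28]},
    {"fingers": 0,"delta_pos": [-460,535,-12],"angular": [0,0,28]},
    {"fingers": 0,"delta_pos": [-460,535,-12],"angular": [0,0,28]},
    {"fingers": 0,"delta_pos": [-460,535,-12],"angular": [0,0,28]},
    {"fingers": 0,"delta_pos": [-460,535,-12],"angular": [0,0,28]},
    {"fingers": 0,"delta_pos": [-460,535,-12],"angular": [0,0,28]},
  ],
)

```text
clock: 1.1
tool_pos: [0.407, -0.1676, 0.1995]
orientation: [180.0, 0.0, 173.0]
force: [2.2, -0.4, -0.2]
opening: 0.0131
gripper_force: 0.0
```

```bash
python3 -c "
from h import *
print(ctrl.get_obs()['joint_pos'].round(1));plan([.48,.035,.2],173)"
```

```text
[   3.4   -2.8  -26.1   -0.   -66.7 -100.4]
delta [-47.8 210.   -0.5] ang [0.01 0.03 0.01] t 1.1
```

>>> apply_moves(
  deltas=[
    {"fingers": 0,"delta_pos": [-48,210,0],"angular": [0,0,0]},
    {"fingers": 0,"delta_pos": [-48,210,0],"angular": [0,0,0]},
    {"fingers": 0,"delta_pos": [-48,210,0],"angular": [0,0,0]},
    {"fingers": 0,"delta_pos": [-48,210,0],"angular": [0,0,0]},
    {"fingers": 0,"delta_pos": [-48,210,0],"angular": [0,0,0]},
    {"fingers": 0,"delta_pos": [-48,210,0],"angular": [0,0,0]},
    {"fingers": 0,"delta_pos": [-48,210,0],"angular": [0,0,0]},
  ],
)

```text
clock: 1.8
tool_pos: [0.4796, 0.0328, 0.1989]
orientation: [-180.0, -0.1, 173.1]
force: [-0.2, 0.1, -0.1]
opening: 0.0005
gripper_force: 0.0
```

```bash
python3 -c "
from h import *
im,T=snap('wrist','w1');print(T.round(4));np.save('T1.npy',T)
for c in reds(im)[:2]: print(cv2.minAreaRect(c),cv2.approxPolyDP(c,6,True).reshape(-1,2).tolist())"
```

```text
[[-9.927e-01  1.208e-01 -1.200e-03  4.796e-01]
 [ 1.208e-01  9.927e-01 -5.000e-04  3.280e-02]
 [ 1.100e-03 -6.000e-04 -1.000e+00  1.989e-01]
 [ 0.000e+00  0.000e+00  0.000e+00  1.000e+00]]
```

View pics/w1.png

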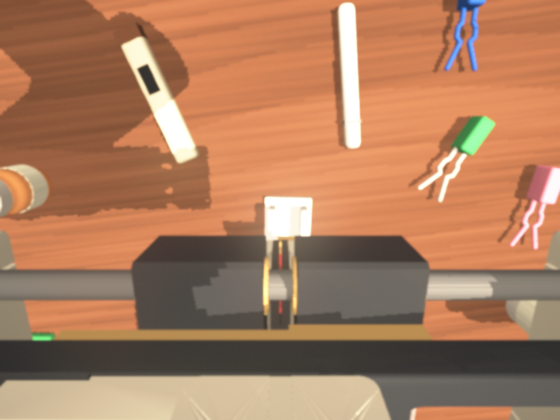

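The wrist view has the gripper filling its lower half. The latch plate is at (288,217) and the green clip's grip at (474,135). I'll close the hasp now from the two-view estimate, pressing 105 mm from the hinge.

```bash
python3 -c "
from h import *
plan([.5394,.0315,.12],173);plan([.5394,.0315,.04],173)"
```

```text
delta [-59.6   6.6  79. ] ang [-0.02 -0.04 -0.  ] t 1.85
delta [-59.6   6.6 159. ] ang [-0.02 -0.04 -0.  ] t 1.85
```

>>> apply_moves(
  deltas=[
    {"fingers": 0,"delta_pos": [-40,5,10],"angular": [0,0,0]},
    {"fingers": 0,"delta_pos": [-60,6.5,45],"angular": [0,0,0]},
    {"fingers": 0,"delta_pos": [-60,6.5,80],"angular": [0,0,0]},
    {"fingers": 0,"delta_pos": [-60,6.5,95],"angular": [0,0,0]},
    {"fingers": 0,"delta_pos": [-60,6.5,108],"angular": [0,0,0]},
    {"fingers": 0,"delta_pos": [-60,6.5,121],"angular": [0,0,0]},
    {"fingers": 0,"delta_pos": [-60,6.5,134],"angular": [0,0,0]},
    {"fingers": 0,"delta_pos": [-60,6.5,146],"angular": [0,0,0]},
    {"fingers": 0,"delta_pos": [-60,6.5,153],"angular": [0,0,0]},
    {"fingers": 0,"delta_pos": [-60,6.5,157],"angular": [0,0,0]},
  ],
)

```text
clock: 2.85
tool_pos: [0.5405, 0.032, 0.042]
orientation: [-180.0, 0.0, 173.0]
force: [0.2, 0.6, 0.2]
opening: 0.0005
gripper_force: 0.3
```

>>> apply_moves(
  deltas=[
    {"fingers": 0,"delta_pos": [0,0,2],"angular": [0,0,0]},
    {"fingers": 0,"delta_pos": [0,0,4],"angular": [0,0,0]},
    {"fingers": 0,"delta_pos": [0,0,5],"angular": [0,0,0]},
    {"fingers": 0,"delta_pos": [0,0,6],"angular": [0,0,0]},
    {"fingers": 0,"delta_pos": [0,0,6],"angular": [0,0,0]},
  ],
)

```text
clock: 3.35
tool_pos: [0.5406, 0.0323, 0.0365]
orientation: [180.0, 0.0, 173.0]
force: [-0.3, 0.8, -0.5]
opening: 0.0009
gripper_force: 0.1
```

>>> apply_moves(
  deltas=[
    {"fingers": 0,"delta_pos": [0,0,1],"angular": [0,0,0]},
    {"fingers": 0,"delta_pos": [0,0,1.5],"angular": [0,0,0]},
    {"fingers": 0,"delta_pos": [0,0,2],"angular": [0,0,0]},
    {"fingers": 0,"delta_pos": [0,0,2],"angular": [0,0,0]},
  ],
)

```text
clock: 3.75
tool_pos: [0.5405, 0.0321, 0.0343]
orientation: [-180.0, -0.0, 173.0]
force: [0.3, 0.6, -0.2]
opening: 0.0005
gripper_force: 0.2
```

```bash
python3 -c "
from h import *
a,_=snap('scene','s2');b,_=snap('top','t2')
z=lambda im,x,y,w,h,s:cv2.resize(im[y:y+h,x:x+w],None,fx=s,fy=s,interpolation=cv2.INTER_CUBIC)
cv2.imwrite('pics/crop2.png',np.hstack([z(a,220,190,100,140,4),z(b,210,110,100,140,4)]))"
```

```text
(no output)
```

View pics/crop2.png

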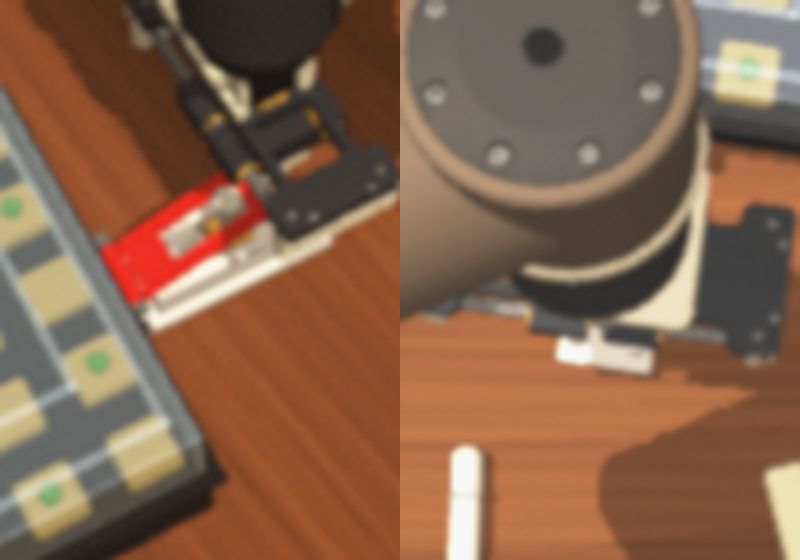

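The hasp is down under the fingers, or nearly so, but there is no stop force yet. I press on in small steps.

>>> apply_moves(
  deltas=[
    {"fingers": 0,"delta_pos": [0,0,1],"angular": [0,0,0]},
    {"fingers": 0,"delta_pos": [0,0,2],"angular": [0,0,0]},
    {"fingers": 0,"delta_pos": [0,0,2],"angular": [0,0,0]},
  ],
)

```text
clock: 4.15
tool_pos: [0.5404, 0.0322, 0.0322]
orientation: [-180.0, -0.0, 173.0]
force: [0.2, -0.3, 0.7]
opening: 0.0006
gripper_force: 0.1
```

>>> apply_moves(
  deltas=[
    {"fingers": 0,"delta_pos": [0,0,-20],"angular": [0,0,0]},
    {"fingers": 0,"delta_pos": [0,0,-68],"angular": [0,0,0]},
    {"fingers": 0,"delta_pos": [-15,0,-115],"angular": [0,0,0]},
    {"fingers": 0,"delta_pos": [-50,0,-150],"angular": [0,0,0]},
    {"fingers": 0,"delta_pos": [-80,0,-168],"angular": [0,0,0]},
    {"fingers": 0,"delta_pos": [-80,0,-168],"angular": [0,0,0]},
    {"fingers": 0,"delta_pos": [-80,0,-168],"angular": [0,0,0]},
  ],
)

```text
clock: 4.85
tool_pos: [0.6197, 0.0223, 0.1996]
orientation: [180.0, -0.1, 173.0]
force: [-0.6, 1.0, -1.0]
opening: 0.0001
gripper_force: 0.0
```

```bash
python3 -c "
from h import *
im,T=snap('wrist','w2');np.save('T2.npy',T);print(T[:3,3])
cv2.imwrite('pics/w2b.png',cv2.resize(im[0:260,130:480],None,fx=2.2,fy=2.2,interpolation=cv2.INTER_CUBIC))
for c in reds(im)[:3]: print(cv2.contourArea(c),cv2.boxPoints(cv2.minAreaRect(c)).round().tolist(),cv2.approxPolyDP(c,4,True).reshape(-1,2).tolist())"
```

```text
[0.6197418  0.02233136 0.19962059]
```

View pics/w2b.png

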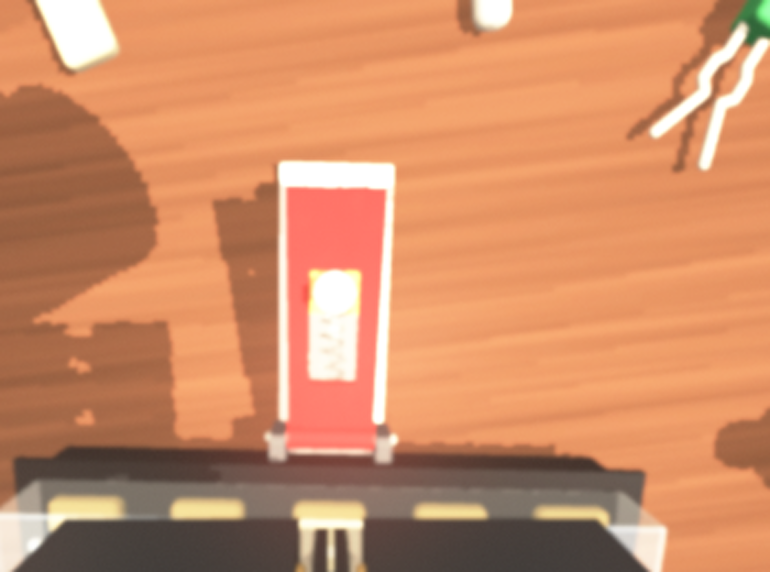

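The wrist view shows the hasp over the pin. Its free-end corners are at crop (287,187) and (386,187), and the pin head is at (333,290), inside the slot. I'll check that it is level and get the pin position by numbers.

```bash
cat >> h.py <<'E'
def hasp_wrist(im,T):
    cs=blobs(im,(0,110,150),(8,255,255),500)+[]
    c=cs[0];q=cv2.boxPoints(cv2.minAreaRect(c))
    k=cv2.approxPolyDP(c,5,True).reshape(-1,2)
    return k,cv2.contourArea(c)
def pin_wrist(im,box):
    x0,y0,x1,y1=box;s=im[y0:y1,x0:x1];g=s.min(2)
    m=cv2.inRange(g,235,255);n,l,st,ce=cv2.connectedComponentsWithStats(m)
    for i in range(1,n):
        if st[i,4]>60: print("white",ce[i]+[x0,y0],st[i])
E
python3 - <<'E'
from h import *
im=cv2.imread("pics/w2.png");T=np.load("T2.npy")
k,a=hasp_wrist(im,T);print(k.tolist(),a)
pin_wrist(im,(265,115,300,180))
cr=lambda x,y:(130+x/2.2,y/2.2)
eL,eR=[onz(ray("wrist",*cr(*p),T),.036) for p in((386,187),(287,187))]
print("end",eL,eR,np.linalg.norm(eL-eR));C,_=ray("wrist",0,0,T);print("cam",C)
h=np.array([.6436,.0187,.036]);print("len from hinge",np.linalg.norm((eL+eR)/2-h))
p=onz(ray("wrist",*cr(335,292),T),.069);print("pin",p,"from hinge",np.linalg.norm(p[:2]-h[:2]),(h-p))
for q in ((280,162),(394,163),(281,455),(392,455)):print(onz(ray("wrist",*cr(*q),T),.012))
E
```

```text
[[261, 85], [260, 203], [299, 204], [304, 86]] 4655.5
white [281.31532847 145.44525547] [  7   8  20  49 685]
end [0.52289292 0.06105849 0.036     ] [0.51719262 0.01472439 0.036     ] 0.04668342610809915
cam [0.54971187 0.03096777 0.3982445 ]
len from hinge 0.12503879413019942
pin [0.56635249 0.03132731 0.069     ] from hinge 0.07827277365152502 [ 0.07724751 -0.01262731 -0.033     ]
[0.50297485 0.011802   0.012     ]
[0.5103774  0.06816168 0.012     ]
[ 0.65318788 -0.00890241  0.012     ]
[0.66070217 0.05209551 0.012     ]
```

>>> apply_moves(
  deltas=[
    {"fingers": 87,"delta_pos": [15,60,0],"angular": [0,0,0]},
    {"fingers": 87,"delta_pos": [25,110,0],"angular": [0,0,0]},
    {"fingers": 87,"delta_pos": [25,110,0],"angular": [0,0,0]},
    {"fingers": 87,"delta_pos": [25,110,0],"angular": [0,0,0]},
    {"fingers": 87,"delta_pos": [25,110,0],"angular": [0,0,0]},
  ],
)

```text
clock: 5.4
tool_pos: [0.6075, 0.1345, 0.1997]
orientation: [-180.0, -0.1, 173.1]
force: [-0.2, 0.3, -0.8]
opening: 0.035
gripper_force: 0.0
```

```bash
python3 -c "
from h import *
im,T=snap('wrist','w3');np.save('T3.npy',T);print(T[:3,3])
k,a=hasp_wrist(im,T);print(k.tolist(),a)
for c in blobs(im,*GREEN)[:3]: print('g',cv2.contourArea(c),cv2.boxPoints(cv2.minAreaRect(c)).round().tolist())
cv2.imwrite('pics/w3b.png',cv2.resize(im[0:270,100:490],None,fx=2,fy=2,interpolation=cv2.INTER_CUBIC))
"
```

```text
[0.60746392 0.13454661 0.19971424]
[[144, 112], [164, 224], [203, 226], [190, 114]] 4833.0
g 112.5 [[360.0, 42.0], [371.0, -3.0], [384.0, 0.0], [373.0, 45.0]]
```

View pics/w3b.png

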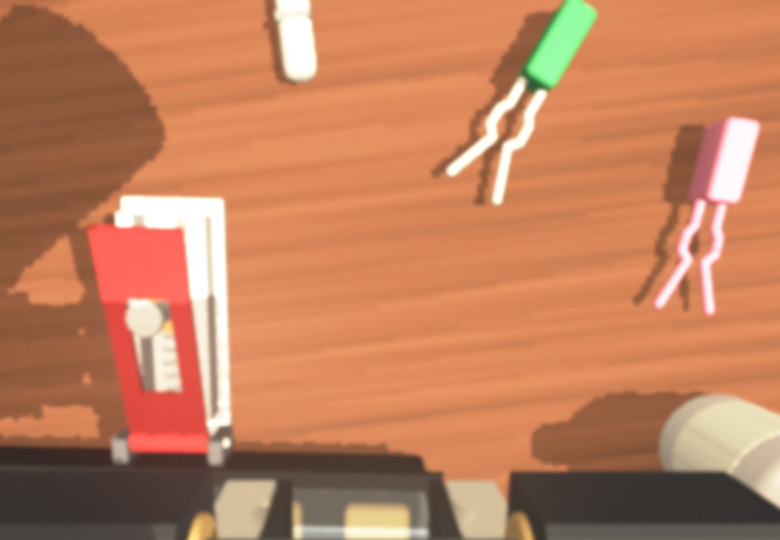

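Second wrist view: free-end corners at crop (90,227) and (183,228), pin head (146,318), and the green clip's legs ending at (452,172) and (498,201). I triangulate with the first view.

```bash
python3 - <<'E'
from h import *
T2,T3=np.load("T2.npy"),np.load("T3.npy")
a=lambda x,y:ray("wrist",130+x/2.2,y/2.2,T2); b=lambda x,y:ray("wrist",100+x/2,y/2,T3)
X={}
for n,p,q in (("endR",(287,187),(90,227)),("endL",(386,187),(183,228)),("hinR",(290,432),(132,436)),("hinL",(378,432),(207,436)),("pinhead",(334,291),(146,318)),("plateL",(394,163),(223,199)),("tipA(right)",(706,167),(498,201)),("tipB",(655,133),(452,172))):
    X[n],e=tri([a(*p),b(*q)]);print(n,(X[n]*1000).round(1),round(e*1000,1))
e=(X["endR"]+X["endL"])/2;h=(X["hinR"]+X["hinL"])/2;d=h-e
print("len",np.linalg.norm(d),"elev",np.degrees(np.arcsin(-d[2]/np.linalg.norm(d))),"yaw",np.degrees(np.arctan2(d[1],d[0])))
print("yaw w",np.degrees(np.arctan2(-(X["endL"]-X["endR"])[0],(X["endL"]-X["endR"])[1])))
p=X["pinhead"];print("pin-hinge",np.linalg.norm((p-h)[:2]))
tm=(X["tipA(right)"]+X["tipB"])/2
im=cv2.imread("pics/top0.png");g=ray("top",170.5,219.5);G=onz(g,.022)
print("grip",G,"clip tipmid",tm,"yaw",np.degrees(np.arctan2(*(tm-G)[[1,0]])),np.linalg.norm((tm-G)[:2]))
print("grip w3 top corners",[ (onz(b(*q),.026)*1000).round(1).tolist() for q in((566,2),(596,12),(526,76),(551,88))])
E
```

```text
endR [520.6  16.5  75.1] 0.1
endL [525.6  58.4  68.7] 0.3
hinR [6.342e+02 2.000e-01 3.950e+01] 0.1
hinL [637.9  44.4  45.6] 0.4
pinhead [566.3  31.   66.4] 0.3
plateL [510.6  68.5   9.4] 0.5
tipA(right) [531.1 221.   15.2] 0.3
tipB [512.4 197.3  12.2] 0.1
len 0.11768400727935642 elev 14.428422899836436 yaw -7.615058520123733
yaw w -6.889719103621772
pin-hinge 0.07029639702762852
grip [0.45726139 0.25420835 0.022     ] clip tipmid [0.52178006 0.20918969 0.01371384] yaw -34.905861788360966 0.07867234688742912
grip w3 top corners [[440.1, 258.9, 26.0], [446.3, 273.7, 26.0], [471.4, 237.1, 26.0], [478.7, 249.7, 26.0]]
```

```bash
python3 - <<'E'
from h import *
p=ctrl.camera_params("scene");M=np.linalg.inv(p["cam_to_world"])
def proj(X):
    c=M[:3,:3]@X+M[:3,3];return np.array([p["cx"]+p["fx"]*c[0]/-c[2],p["cy"]+p["fy"]*c[1]/c[2]])
y=np.radians(-7.2);ux=np.array([np.cos(y),np.sin(y),0]);uy=np.array([-np.sin(y),np.cos(y),0])
h=np.array([.5663,.031,.034])+.075*ux
for th in(0,5,10,17,31):
    t=np.radians(th);q=[proj(h-ux*.125*np.cos(t)+np.array([0,0,.125*np.sin(t)+.002])+s*.022*uy) for s in(-1,1)];g=[proj(h+s*.022*uy) for s in (-1,1)]
    print(th,np.round(q,1).tolist(),np.round(g,1).tolist(),"slopeR",round((q[0]-g[0])[1]/(q[0]-g[0])[0],3))
for f in("scene0","s2"):
    im=cv2.imread(f"pics/{f}.png");print(f,[cv2.approxPolyDP(c,2,True).reshape(-1,2).tolist() for c in reds(im)[:1]])
im,_=snap("scene","s3");print([cv2.approxPolyDP(c,2,True).reshape(-1,2).tolist() for c in reds(im)[:1]])
E
```

```text
0 [[290.2, 230.7], [298.9, 243.6]] [[247.4, 252.7], [255.6, 266.3]] slopeR -0.514
5 [[290.1, 228.7], [298.8, 241.6]] [[247.4, 252.7], [255.6, 266.3]] slopeR -0.564
10 [[289.6, 226.7], [298.4, 239.8]] [[247.4, 252.7], [255.6, 266.3]] slopeR -0.616
17 [[288.3, 224.3], [297.2, 237.5]] [[247.4, 252.7], [255.6, 266.3]] slopeR -0.693
31 [[283.9, 220.7], [292.9, 234.1]] [[247.4, 252.7], [255.6, 266.3]] slopeR -0.877
scene0 [[[281, 221], [246, 252], [252, 264], [289, 234]]]
s2 [[[282, 237], [282, 243], [264, 255], [258, 248], [276, 235], [275, 233], [248, 250], [246, 254], [251, 263], [257, 263], [285, 244]]]
[[[274, 234], [246, 252], [252, 265], [278, 249], [276, 247], [265, 255], [259, 250], [259, 247]]]
```

Triangulation puts the free end at about z=72 mm, so the hasp is raised about 15° again. It seems to have come up with the lift. I press again nearer the free end, and this time I check the forces and the hasp before and after a slow retreat.

```bash
python3 -c "
from h import *
plan([.530,.0357,.12],173)
plan([.530,.0357,.036],173)"
```

```text
delta [  65.4 -106.8   80.2] ang [-0.03 -0.03 -0.01] t 5.5
delta [  65.3 -106.8  164.2] ang [-0.03 -0.03 -0.01] t 5.5
```

>>> apply_moves(
  deltas=[
    {"fingers": 0,"delta_pos": [40,-40,0],"angular": [0,0,0]},
    {"fingers": 0,"delta_pos": [65,-80,10],"angular": [0,0,0]},
    {"fingers": 0,"delta_pos": [65,-107,40],"angular": [0,0,0]},
    {"fingers": 0,"delta_pos": [65,-107,80],"angular": [0,0,0]},
    {"fingers": 0,"delta_pos": [65,-107,110],"angular": [0,0,0]},
    {"fingers": 0,"delta_pos": [65,-107,122],"angular": [0,0,0]},
    {"fingers": 0,"delta_pos": [65,-107,134],"angular": [0,0,0]},
    {"fingers": 0,"delta_pos": [65,-107,144],"angular": [0,0,0]},
    {"fingers": 0,"delta_pos": [65,-107,151],"angular": [0,0,0]},
    {"fingers": 0,"delta_pos": [65,-107,156],"angular": [0,0,0]},
  ],
)

```text
clock: 6.5
tool_pos: [0.5314, 0.0366, 0.0443]
orientation: [180.0, 0.0, 173.0]
force: [-0.2, 0.3, 0.2]
opening: 0.0006
gripper_force: 0.0
```

```bash
python3 -c "
from h import *
o=ctrl.get_obs();print(o['tool_pos'],o['force'],o['moment'],o['opening'])
a,_=snap('scene','s4')
z=lambda im,x,y,w,h,s:cv2.resize(im[y:y+h,x:x+w],None,fx=s,fy=s,interpolation=cv2.INTER_CUBIC)
cv2.imwrite('pics/crop4.png',z(a,225,200,100,75,6))"
```

```text
[0.53136066 0.03660208 0.04433766] [-0.19131825  0.32925788  0.21438036] [-0.10633292 -0.03079713 -0.01385489] 0.0006183087292338063
```

View pics/crop4.png

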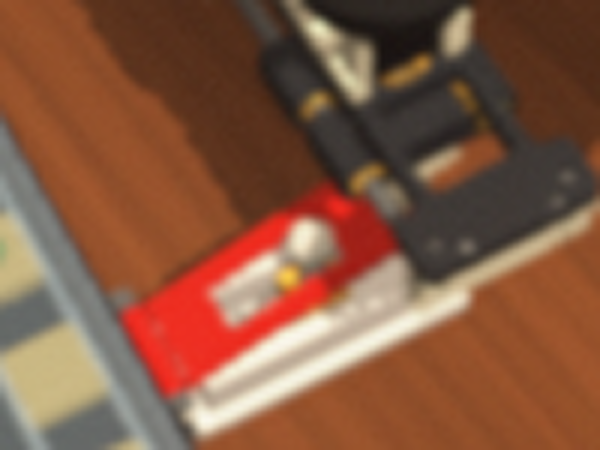

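The hasp is being pushed down, with its edge slope in the crop at about 8° for a tip at z=44. The pin head is at (310,240), above the slot. I keep going down.

>>> apply_moves(
  deltas=[
    {"fingers": 0,"delta_pos": [0,0,3],"angular": [0,0,0]},
    {"fingers": 0,"delta_pos": [0,0,6],"angular": [0,0,0]},
    {"fingers": 0,"delta_pos": [0,0,9],"angular": [0,0,0]},
    {"fingers": 0,"delta_pos": [0,0,12],"angular": [0,0,0]},
    {"fingers": 0,"delta_pos": [0,0,13],"angular": [0,0,0]},
    {"fingers": 0,"delta_pos": [0,0,13],"angular": [0,0,0]},
  ],
)

```text
clock: 7.15
tool_pos: [0.5309, 0.0364, 0.0312]
orientation: [-180.0, -0.0, 173.0]
force: [0.1, -0.3, 1.0]
opening: 0.0004
gripper_force: 0.0
```

```bash
python3 -c "
from h import *
o=ctrl.get_obs();print(o['tool_pos'],o['force'],o['moment'],o['tau'].round(1))
a,_=snap('scene','s5')
for f in ('s4','s5'):
    im=cv2.imread(f'pics/{f}.png')
    m=cv2.inRange(cv2.cvtColor(im,cv2.COLOR_BGR2HSV),(0,180,80),(4,255,255))
    # upper edge of the red per column
    pts=[(u,np.flatnonzero(m[215:270,u])[0]+215) for u in range(249,272) if m[215:270,u].any()]
    print(f,np.polyfit(*zip(*pts),1))"
```

```text
[0.53086135 0.03635093 0.03123718] [ 0.11392862 -0.27017538  0.95067019] [0.01783927 0.01331836 0.04382508] [  0.  -44.9  21.9   5.2  -0.   -0. ]
s4 [ -0.68280632 420.00790514]
s5 [ -0.67193676 417.66007905]
```

```bash
python3 - <<'E'
from h import *
p=ctrl.camera_params("scene");M=np.linalg.inv(p["cam_to_world"])
def proj(X):
    c=M[:3,:3]@np.array(X)+M[:3,3];return np.round([p["cx"]+p["fx"]*c[0]/-c[2],p["cy"]+p["fy"]*c[1]/c[2]],1)
for f in ('scene0','s2','s3','s4','s5'):
    im=cv2.imread(f'pics/{f}.png')
    m=cv2.inRange(cv2.cvtColor(im,cv2.COLOR_BGR2HSV),(0,150,60),(5,255,255))
    up=[(u,np.flatnonzero(m[215:270,u])[0]+215) for u in range(250,270)]
    # left end columns: lower edge near hinge
    print(f,np.polyfit(*zip(*up),1).round(3),"v@250,260,270,275,280,285,290:",[ (np.flatnonzero(m[200:270,u])[[0,-1]]+200).tolist() if m[200:270,u].any() else None for u in (250,260,270,275,280,285,290,295)])
o=ctrl.get_obs();t=o["tool_pos"]
for z in(0,.02,.04):print("tcp+",z,proj(t+[0,0,z]))
y=np.radians(-7.2);ux=np.array([np.cos(y),np.sin(y),0]);uy=np.array([-np.sin(y),np.cos(y),0])
h=np.array([.5663,.031,.034])+.075*ux
for th in(0,8,16,31):
    q=np.radians(th);f=lambda s,w:proj(h-ux*s*np.cos(q)+[0,0,s*np.sin(q)+.002]+w*uy)
    v=[]
    a,b=f(.010,-.022),f(.12,-.022)
    print(th,"upper edge v at u=250,260,270,280:",[round(a[1]+(u-a[0])*(b[1]-a[1])/(b[0]-a[0]),1) for u in(250,260,270,280)],"end",f(.125,-.022),f(.125,.022),"slot",f(.089,0),)
E
```

```text
scene0 [ -0.895 471.584] v@250,260,270,275,280,285,290: [[248, 262], [239, 259], [230, 251], [226, 247], [222, 242], [225, 238], None, None]
s2 [ -0.665 415.125] v@250,260,270,275,280,285,290: [[249, 262], [242, 261], [236, 254], [233, 251], [236, 247], [241, 244], None, None]
s3 [ -0.664 415.335] v@250,260,270,275,280,285,290: [[249, 262], [243, 261], [236, 254], [235, 251], None, None, [230, 233], None]
s4 [ -0.695 422.884] v@250,260,270,275,280,285,290: [[249, 262], [242, 261], [236, 254], [233, 251], [230, 247], [233, 244], [238, 241], None]
s5 [ -0.668 416.405] v@250,260,270,275,280,285,290: [[249, 262], [243, 261], [236, 254], [233, 252], [232, 248], [236, 245], [241, 242], None]
tcp+ 0 [289.9 240.7]
tcp+ 0.02 [289.9 236.9]
tcp+ 0.04 [289.9 232.9]
0 upper edge v at u=250,260,270,280: [np.float64(251.1), np.float64(246.0), np.float64(241.0), np.float64(235.9)] end [290.2 230.7] [298.9 243.6] slot [282.4 243.3]
8 upper edge v at u=250,260,270,280: [np.float64(250.8), np.float64(244.9), np.float64(239.1), np.float64(233.2)] end [289.8 227.5] [298.6 240.5] slot [282.  241.1]
16 upper edge v at u=250,260,270,280: [np.float64(250.6), np.float64(243.9), np.float64(237.1), np.float64(230.4)] end [288.5 224.7] [297.4 237.8] slot [281.  239.2]
31 upper edge v at u=250,260,270,280: [np.float64(250.1), np.float64(241.4), np.float64(232.7), np.float64(224.1)] end [283.9 220.7] [292.9 234.1] slot [277.6 236.6]
```

>>> apply_moves(
  deltas=[
    {"fingers": 0,"delta_pos": [0,0,1],"angular": [0,0,0]},
    {"fingers": 0,"delta_pos": [0,0,2],"angular": [0,0,0]},
    {"fingers": 0,"delta_pos": [0,0,2],"angular": [0,0,0]},
  ],
)

```text
clock: 7.5
tool_pos: [0.5309, 0.0363, 0.0293]
orientation: [-180.0, -0.0, 173.0]
force: [0.5, -1.4, 0.5]
opening: 0.0004
gripper_force: 0.1
```

>>> apply_moves(
  deltas=[
    {"fingers": 0,"delta_pos": [0,0,1],"angular": [0,0,0]},
    {"fingers": 0,"delta_pos": [0,0,2],"angular": [0,0,0]},
    {"fingers": 0,"delta_pos": [0,0,2],"angular": [0,0,0]},
  ],
)

```text
clock: 7.8
tool_pos: [0.5309, 0.0363, 0.0272]
orientation: [-180.0, -0.0, 173.0]
force: [0.4, 0.4, 0.8]
opening: 0.0004
gripper_force: 0.1
```

```bash
python3 -c "
from h import *
a,_=snap('scene','s6');w,_=snap('wrist','w6')
z=lambda im,x,y,w,h,s:cv2.resize(im[y:y+h,x:x+w],None,fx=s,fy=s,interpolation=cv2.INTER_CUBIC)
cv2.imwrite('pics/crop6.png',np.hstack([z(a,235,190,66,100,6),z(w,180,130,200,300,2)]))"
```

```text
Traceback (most recent call last):
ValueError: all the input array dimensions except for the concatenation axis must match exactly, but along dimension 0, the array at index 0 has size 600 and the array at index 1 has size 580
```

```bash
python3 -c "
from h import *
a=cv2.imread('pics/s6.png');w=cv2.imread('pics/w6.png')
z=lambda im,x,y,w,h,s:cv2.resize(im[y:y+h,x:x+w],None,fx=s,fy=s,interpolation=cv2.INTER_CUBIC)
cv2.imwrite('pics/crop6.png',np.hstack([z(a,235,190,66,100,6),z(w,180,120,200,300,2)]))"
```

```text
(no output)
```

View pics/crop6.png

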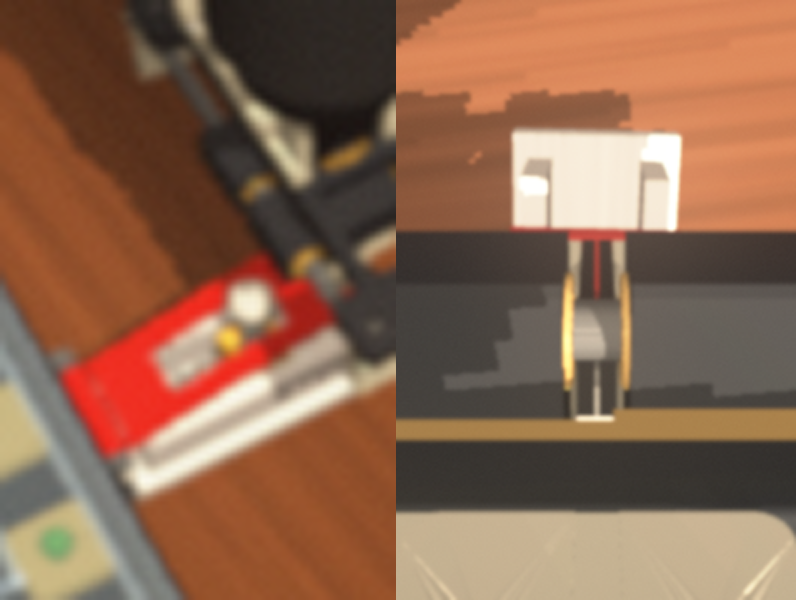

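The wrist crop shows the fingertips ending above where the TCP should project, and red hasp still in front of and under them. So the real fingertips seem to sit some 15 mm behind the TCP point. I keep pressing until I feel the stop, which also calibrates the tip offset.

```bash
python3 -c "
from h import *
print(ctrl.hold_point_z,[x for x in dir(ctrl) if x[0]!='_'],ctrl.get_obs()['tool_pos'])"
```

```text
0.0188 ['PlanningError', 'camera_params', 'close_job', 'get_obs', 'hold_point_z', 'snapshot'] [0.53091511 0.03633086 0.02729205]
```

>>> apply_moves(
  deltas=[
    {"fingers": 0,"delta_pos": [0,0,1],"angular": [0,0,0]},
    {"fingers": 0,"delta_pos": [0,0,2],"angular": [0,0,0]},
    {"fingers": 0,"delta_pos": [0,0,3],"angular": [0,0,0]},
    {"fingers": 0,"delta_pos": [0,0,3],"angular": [0,0,0]},
  ],
)

```text
clock: 8.3
tool_pos: [0.5309, 0.0363, 0.0242]
orientation: [-180.0, -0.0, 173.0]
force: [-0.3, -1.1, 0.6]
opening: 0.0001
gripper_force: 0.1
```

>>> apply_moves(
  deltas=[
    {"fingers": 0,"delta_pos": [0,0,1],"angular": [0,0,0]},
    {"fingers": 0,"delta_pos": [0,0,2],"angular": [0,0,0]},
    {"fingers": 0,"delta_pos": [0,0,3],"angular": [0,0,0]},
    {"fingers": 0,"delta_pos": [0,0,3],"angular": [0,0,0]},
  ],
)

```text
clock: 8.7
tool_pos: [0.5309, 0.0363, 0.0212]
orientation: [-180.0, -0.0, 173.0]
force: [-0.0, -0.5, 0.4]
opening: 0.0005
gripper_force: 0.0
```

```bash
cat > e.py <<'E'
from h import *
import sys
def edge(f):
    im=cv2.imread(f'pics/{f}.png').astype(float);g=im[:,:,2]-im[:,:,1]-0*im[:,:,0]
    out=[]
    for u in (256,262,268,274,278):
        c=g[205:262,u];k=np.argmax(c>90);  # subpixel crossing of R-G
        out.append(round(205+k-(c[k]-90)/(c[k]-c[k-1]),1) if k else None)
    return out
if __name__=="__main__":
    snap('scene',sys.argv[1])
    for f in ['scene0','s2','s3','s4','s5','s6',*sys.argv[1:]]:print(f,edge(f))
E
python3 e.py s7
```

```text
scene0 [np.float64(242.0), np.float64(236.8), np.float64(231.2), np.float64(225.5), np.float64(221.9)]
s2 [np.float64(244.1), np.float64(240.1), np.float64(236.6), np.float64(233.2), np.float64(244.9)]
s3 [np.float64(245.4), np.float64(241.3), np.float64(237.3), np.float64(234.1), np.float64(247.5)]
s4 [np.float64(244.3), np.float64(240.3), np.float64(236.3), np.float64(233.3), np.float64(230.7)]
s5 [np.float64(244.4), np.float64(240.6), np.float64(236.7), np.float64(233.8), np.float64(231.6)]
s6 [np.float64(244.7), np.float64(241.0), np.float64(237.1), np.float64(234.5), np.float64(232.4)]
s7 [np.float64(245.0), np.float64(241.3), np.float64(237.8), np.float64(248.4), np.float64(233.4)]
```

>>> apply_moves(
  deltas=[
    {"fingers": 0,"delta_pos": [0,0,1],"angular": [0,0,0]},
    {"fingers": 0,"delta_pos": [0,0,2],"angular": [0,0,0]},
    {"fingers": 0,"delta_pos": [0,0,3],"angular": [0,0,0]},
    {"fingers": 0,"delta_pos": [0,0,3],"angular": [0,0,0]},
  ],
)

```text
clock: 9.15
tool_pos: [0.5309, 0.0363, 0.0182]
orientation: [-180.0, -0.0, 173.0]
force: [0.1, 0.2, -0.4]
opening: 0.0005
gripper_force: 0.0
```

>>> apply_moves(
  deltas=[
    {"fingers": 0,"delta_pos": [0,0,1],"angular": [0,0,0]},
    {"fingers": 0,"delta_pos": [0,0,2],"angular": [0,0,0]},
    {"fingers": 0,"delta_pos": [0,0,2],"angular": [0,0,0]},
  ],
)

```text
clock: 9.45
tool_pos: [0.5309, 0.0364, 0.0162]
orientation: [-180.0, -0.0, 173.0]
force: [0.5, -0.4, -0.2]
opening: 0.0005
gripper_force: 0.0
```

```bash
python3 e.py s8|tail -2; python3 -c "
from h import *
w,_=snap('wrist','w8')
print(ctrl.get_obs()['force'])"
```

```text
s6 [np.float64(244.7), np.float64(241.0), np.float64(237.1), np.float64(234.5), np.float64(232.4)]
s8 [np.float64(245.1), np.float64(241.6), np.float64(238.4), np.float64(249.0), np.float64(233.9)]
[-0.39444688 -0.12668608 -0.14141222]
```

>>> apply_moves(
  deltas=[
    {"fingers": 0,"delta_pos": [0,0,1],"angular": [0,0,0]},
    {"fingers": 0,"delta_pos": [0,0,2],"angular": [0,0,0]},
    {"fingers": 0,"delta_pos": [0,0,3],"angular": [0,0,0]},
    {"fingers": 0,"delta_pos": [0,0,3],"angular": [0,0,0]},
  ],
)

```text
clock: 9.95
tool_pos: [0.5309, 0.0363, 0.0132]
orientation: [-180.0, -0.0, 173.0]
force: [0.6, -1.3, -0.5]
opening: 0.0004
gripper_force: 0.0
```

```bash
python3 e.py s9|tail -1; python3 - <<'E'
from h import *
o=ctrl.get_obs();print(o['force'],o['tool_pos'])
im=cv2.imread('pics/w8.png');H=cv2.cvtColor(im,cv2.COLOR_BGR2HSV)
m=cv2.inRange(H,(0,130,60),(7,255,255));n,l,st,ce=cv2.connectedComponentsWithStats(m)
print([(st[i].tolist()) for i in range(1,n) if st[i,4]>8 and 150<ce[i][1]<330])
print([im[v,280].tolist() for v in range(150,250,5)])
E
```

```text
s9 [np.float64(245.3), np.float64(241.8), np.float64(238.7), np.float64(249.2), np.float64(234.8)]
[0.31197977 0.01636668 1.19460508] [0.53089163 0.03635161 0.01324698]
[[236, 231, 87, 37, 584]]
[[90, 134, 218], [93, 140, 222], [94, 139, 222], [96, 141, 223], [68, 96, 149], [67, 92, 141], [68, 95, 143], [74, 102, 154], [169, 193, 218], [218, 236, 248], [218, 236, 248], [218, 236, 248], [218, 236, 248], [219, 236, 248], [218, 236, 248], [218, 236, 248], [176, 200, 237], [86, 98, 251], [67, 77, 179], [64, 73, 161]]
```

>>> apply_moves(
  deltas=[
    {"fingers": 0,"delta_pos": [0,0,1],"angular": [0,0,0]},
    {"fingers": 0,"delta_pos": [0,0,2],"angular": [0,0,0]},
    {"fingers": 0,"delta_pos": [0,0,3],"angular": [0,0,0]},
    {"fingers": 0,"delta_pos": [0,0,4],"angular": [0,0,0]},
    {"fingers": 0,"delta_pos": [0,0,4],"angular": [0,0,0]},
  ],
)

```text
clock: 10.5
tool_pos: [0.5309, 0.0363, 0.0092]
orientation: [-180.0, -0.0, 173.0]
force: [-0.2, -0.2, 0.3]
opening: 0.0007
gripper_force: 0.0
```

```bash
python3 e.py s10|tail -1; python3 - <<'E'
from h import *
o=ctrl.get_obs();print(o['force'],o['tool_pos'])
im,_=snap('wrist','w10')
for f in('w6','w8','w10'):
    im=cv2.imread(f'pics/{f}.png').astype(int);r=im[:,:,2]-im[:,:,1]
    print(f,[(v,(lambda k:(k[0]+200,k[-1]+200,len(k)) if len(k) else None)(np.flatnonzero(r[v,200:360]>90))) for v in range(226,246,3)])
E
```

```text
s10 [np.float64(245.4), np.float64(242.3), np.float64(239.0), np.float64(249.7), np.float64(247.9)]
[-0.51890963 -0.17698893 -0.32171088] [0.53090942 0.03632128 0.00925738]
w6 [(226, None), (229, None), (232, None), (235, (np.int64(267), np.int64(291), 25)), (238, (np.int64(267), np.int64(293), 27)), (241, None), (244, None)]
w8 [(226, None), (229, None), (232, (np.int64(237), np.int64(311), 75)), (235, (np.int64(239), np.int64(294), 35)), (238, (np.int64(266), np.int64(294), 29)), (241, None), (244, None)]
w10 [(226, None), (229, (np.int64(239), np.int64(254), 8)), (232, (np.int64(237), np.int64(320), 84)), (235, (np.int64(238), np.int64(320), 83)), (238, (np.int64(266), np.int64(294), 29)), (241, (np.int64(280), np.int64(280), 1)), (244, (np.int64(280), np.int64(280), 1))]
```

>>> apply_moves(
  deltas=[
    {"fingers": 0,"delta_pos": [0,0,1],"angular": [0,0,0]},
    {"fingers": 0,"delta_pos": [0,0,2],"angular": [0,0,0]},
    {"fingers": 0,"delta_pos": [0,0,3],"angular": [0,0,0]},
    {"fingers": 0,"delta_pos": [0,0,4],"angular": [0,0,0]},
    {"fingers": 0,"delta_pos": [0,0,4],"angular": [0,0,0]},
  ],
)

```text
clock: 11.1
tool_pos: [0.5309, 0.0363, 0.0052]
orientation: [-180.0, -0.0, 173.0]
force: [-1.5, -0.3, 0.3]
opening: -0.0001
gripper_force: 0.0
```

>>> apply_moves(
  deltas=[
    {"fingers": 0,"delta_pos": [0,0,1],"angular": [0,0,0]},
    {"fingers": 0,"delta_pos": [0,0,2],"angular": [0,0,0]},
    {"fingers": 0,"delta_pos": [0,0,2],"angular": [0,0,0]},
  ],
)

```text
clock: 11.4
tool_pos: [0.5309, 0.0363, 0.0032]
orientation: [-180.0, -0.0, 173.0]
force: [-0.2, -0.9, -0.4]
opening: 0.0004
gripper_force: 0.0
```

```bash
python3 e.py s11|tail -1; python3 - <<'E'
from h import *
o=ctrl.get_obs();print(o['force'],o['tool_pos'])
im,_=snap('wrist','w11')
for f in('w11',):
    im=cv2.imread(f'pics/{f}.png').astype(int);r=im[:,:,2]-im[:,:,1]
    print(f,[(v,(lambda k:(k[0]+200,k[-1]+200,len(k)) if len(k) else None)(np.flatnonzero(r[v,200:360]>90))) for v in range(217,246,3)])
E
```

```text
s11 [np.float64(245.8), np.float64(242.5), np.float64(239.7), np.float64(250.4), np.float64(248.6)]
[0.28094145 0.59967597 0.85344171] [0.53096557 0.03634804 0.00331155]
w11 [(217, None), (220, None), (223, None), (226, None), (229, (np.int64(238), np.int64(285), 47)), (232, (np.int64(237), np.int64(321), 85)), (235, (np.int64(238), np.int64(320), 83)), (238, (np.int64(266), np.int64(294), 29)), (241, (np.int64(280), np.int64(280), 1)), (244, (np.int64(280), np.int64(280), 1))]
```

>>> apply_moves(
  deltas=[
    {"fingers": 0,"delta_pos": [0,0,1],"angular": [0,0,0]},
    {"fingers": 0,"delta_pos": [0,0,2],"angular": [0,0,0]},
    {"fingers": 0,"delta_pos": [0,0,2],"angular": [0,0,0]},
  ],
)

```text
clock: 11.8
tool_pos: [0.5309, 0.0364, 0.0012]
orientation: [-180.0, -0.0, 173.0]
force: [0.2, -1.0, 0.1]
opening: 0.0007
gripper_force: 0.0
```

>>> apply_moves(
  deltas=[
    {"fingers": 0,"delta_pos": [0,0,1],"angular": [0,0,0]},
    {"fingers": 0,"delta_pos": [0,0,2],"angular": [0,0,0]},
    {"fingers": 0,"delta_pos": [0,0,2],"angular": [0,0,0]},
  ],
)

```text
clock: 12.1
tool_pos: [0.5309, 0.0363, -0.0008]
orientation: [-180.0, -0.0, 173.0]
force: [-0.9, -0.5, -0.0]
opening: 0.0001
gripper_force: 0.0
```

>>> apply_moves(
  deltas=[
    {"fingers": 0,"delta_pos": [0,0,1],"angular": [0,0,0]},
    {"fingers": 0,"delta_pos": [0,0,2],"angular": [0,0,0]},
    {"fingers": 0,"delta_pos": [0,0,2],"angular": [0,0,0]},
  ],
)

```text
clock: 12.4
tool_pos: [0.5309, 0.0364, -0.0026]
orientation: [-180.0, 0.0, 173.0]
force: [-0.8, -0.4, 1.8]
opening: 0.0001
gripper_force: 0.6
```

```bash
python3 e.py s12|tail -1; python3 - <<'E'
from h import *
o=ctrl.get_obs();print(o['force'],o['tool_pos'])
im,_=snap('wrist','w12')
im=im.astype(int);r=im[:,:,2]-im[:,:,1]
print([(v,(lambda k:(k[0]+200,k[-1]+200,len(k)) if len(k) else None)(np.flatnonzero(r[v,200:360]>90))) for v in range(214,246,3)])
E
```

```text
s12 [np.float64(245.8), np.float64(243.1), np.float64(240.3), np.float64(251.3), np.float64(249.1)]
[-0.0828519   0.66907031  0.76816418] [ 0.53095512  0.03637695 -0.0025956 ]
[(214, None), (217, None), (220, None), (223, None), (226, None), (229, (np.int64(238), np.int64(289), 52)), (232, (np.int64(237), np.int64(321), 85)), (235, (np.int64(238), np.int64(320), 83)), (238, (np.int64(266), np.int64(294), 29)), (241, (np.int64(280), np.int64(280), 1)), (244, (np.int64(280), np.int64(280), 1))]
```

>>> apply_moves(
  deltas=[
    {"fingers": 0,"delta_pos": [0,0,1],"angular": [0,0,0]},
    {"fingers": 0,"delta_pos": [0,0,2],"angular": [0,0,0]},
    {"fingers": 0,"delta_pos": [0,0,2],"angular": [0,0,0]},
  ],
)

```text
clock: 12.8
tool_pos: [0.531, 0.0363, -0.003]
orientation: [-180.0, 0.0, 173.1]
force: [-6.7, 0.6, 20.2]
opening: 0.0006
gripper_force: 9.7
```

The stop is felt (20 N) at TCP z = -3 mm, so the hasp is fully down and the shut fingertips lie about 39 mm behind the TCP point. I lift off slowly and move over the clip.

>>> apply_moves(
  deltas=[
    {"fingers": 0,"delta_pos": [0,0,-2],"angular": [0,0,0]},
    {"fingers": 0,"delta_pos": [0,0,-8],"angular": [0,0,0]},
    {"fingers": 0,"delta_pos": [0,0,-30],"angular": [0,0,0]},
    {"fingers": 0,"delta_pos": [0,0,-80],"angular": [0,0,0]},
    {"fingers": 0,"delta_pos": [-20,0,-130],"angular": [0,0,0]},
    {"fingers": 0,"delta_pos": [-60,0,-170],"angular": [0,0,0]},
    {"fingers": 0,"delta_pos": [-90,0,-203],"angular": [0,0,0]},
    {"fingers": 0,"delta_pos": [-90,0,-203],"angular": [0,0,0]},
    {"fingers": 0,"delta_pos": [-90,0,-203],"angular": [0,0,0]},
  ],
)

```text
clock: 13.7
tool_pos: [0.6212, 0.0254, 0.1988]
orientation: [180.0, 0.1, 173.0]
force: [-0.9, 0.2, -1.2]
opening: 0.0005
gripper_force: 0.0
```

```bash
python3 - <<'E'
from h import *
im,T=snap('wrist','w13');np.save('T13.npy',T);print(T[:3,3])
k,a=hasp_wrist(im,T);print(k.tolist(),a)
for n,uv in (("bottle",(145,125)),("pink",(139,185)),("blue",(172,275))): print(n,onz(ray("top",*uv),.01))
print("bottle cap",onz(ray("top",113.5,103.5),.17))
plan([.4585,.255,.2],143)
E
```

```text
[0.62120622 0.02537968 0.19884123]
[[260, 82], [257, 201], [296, 203], [299, 83]] 4536.0
bottle [0.69402317 0.33087256 0.01      ]
pink [0.54224321 0.33815295 0.01      ]
blue [0.32501164 0.24838582 0.01      ]
bottle cap [0.68905343 0.34305127 0.17      ]
delta [188.1 208.2  -2.2] ang [-1.000e-02 -7.000e-02  2.997e+01] t 13.75
```

The hasp's free end is now 39 px wide, the same as at the hinge (it was 43), so it stays level.

>>> apply_moves(
  deltas=[
    {"fingers": 45,"delta_pos": [188,208,-2],"angular": [0,0,30]},
    {"fingers": 45,"delta_pos": [188,208,-2],"angular": [0,0,30]},
    {"fingers": 45,"delta_pos": [188,208,-2],"angular": [0,0,30]},
    {"fingers": 45,"delta_pos": [188,208,-2],"angular": [0,0,30]},
    {"fingers": 45,"delta_pos": [188,208,-2],"angular": [0,0,30]},
    {"fingers": 45,"delta_pos": [188,208,-2],"angular": [0,0,30]},
    {"fingers": 45,"delta_pos": [188,208,-2],"angular": [0,0,30]},
    {"fingers": 45,"delta_pos": [188,208,-2],"angular": [0,0,30]},
  ],
)

```text
clock: 14.55
tool_pos: [0.4662, 0.2467, 0.199]
orientation: [180.0, -1.2, 144.1]
force: [0.0, -0.3, 0.2]
opening: 0.0446
gripper_force: 0.0
```

```bash
python3 - <<'E'
from h import *
im,T=snap('wrist','w14');np.save('T14.npy',T);print(T[:3,3],ctrl.get_obs()['opening'],ctrl.get_obs()['joint_pos'].round(0))
for c in blobs(im,*GREEN)[:3]:
    r=cv2.minAreaRect(c);q=cv2.boxPoints(r);print('g',cv2.contourArea(c),r[0],q.round().tolist());X=np.array([onz(ray("wrist",*p,T),.026) for p in q]);print((X*1000).round(1).tolist(),(X.mean(0)*1000).round(1))
E
```

```text
[0.46624191 0.24669463 0.19900258] 0.044931534415293115 [  48.    7.  -16.   -1.  -68. -174.]
```

Yaw 143 puts joint 6 at its limit, so I turn the tool half a turn the other way, to yaw -37. That puts the camera on the leg side, and yaw -7 will do for the push.

>>> apply_moves(
  deltas=[
    {"fingers": 45,"delta_pos": [0,0,0],"angular": [0,0,-8.5]},
    {"fingers": 45,"delta_pos": [0,0,0],"angular": [0,0,-17]},
    {"fingers": 45,"delta_pos": [0,0,0],"angular": [0,0,-25.5]},
    {"fingers": 45,"delta_pos": [0,0,0],"angular": [0,0,-34]},
    {"fingers": 45,"delta_pos": [0,0,0],"angular": [0,0,-42.5]},
    {"fingers": 45,"delta_pos": [0,0,0],"angular": [0,0,-51]},
    {"fingers": 45,"delta_pos": [0,0,0],"angular": [0,0,-59.5]},
    {"fingers": 45,"delta_pos": [0,0,0],"angular": [0,0,-68]},
    {"fingers": 45,"delta_pos": [0,0,0],"angular": [0,0,-76.5]},
    {"fingers": 45,"delta_pos": [0,0,0],"angular": [0,0,-85]},
  ],
)

```text
clock: 15.6
tool_pos: [0.4678, 0.2453, 0.1993]
orientation: [178.8, -0.0, -130.7]
force: [-0.1, -0.5, 0.0]
opening: 0.045
gripper_force: 0.0
```

```bash
python3 -c "
from h import *
o=ctrl.get_obs();print(o['orientation'],o['joint_pos'].round(0));plan([.4585,.255,.2],-37)"
```

```text
[ 1.78849831e+02 -3.83565008e-02 -1.30741208e+02] [ 48.   7. -16.  -1. -68. -88.]
delta [-1.3 13.4 -0.4] ang [  0.91   0.91 -93.74] t 15.6
```

>>> apply_moves(
  deltas=[
    {"fingers": 45,"delta_pos": [-1,13,0],"angular": [0.9,0.9,-93.7]},
    {"fingers": 45,"delta_pos": [-1,13,0],"angular": [0.9,0.9,-93.7]},
    {"fingers": 45,"delta_pos": [-1,13,0],"angular": [0.9,0.9,-93.7]},
    {"fingers": 45,"delta_pos": [-1,13,0],"angular": [0.9,0.9,-93.7]},
    {"fingers": 45,"delta_pos": [-1,13,0],"angular": [0.9,0.9,-93.7]},
    {"fingers": 45,"delta_pos": [-1,13,0],"angular": [0.9,0.9,-93.7]},
    {"fingers": 45,"delta_pos": [-1,13,0],"angular": [0.9,0.9,-93.7]},
    {"fingers": 45,"delta_pos": [-1,13,0],"angular": [0.9,0.9,-93.7]},
    {"fingers": 45,"delta_pos": [-1,13,0],"angular": [0.9,0.9,-93.7]},
    {"fingers": 45,"delta_pos": [-1,13,0],"angular": [0.9,0.9,-93.7]},
  ],
)

```text
clock: 16.6
tool_pos: [0.4587, 0.2545, 0.1996]
orientation: [179.9, 0.1, -44.8]
force: [0.2, 1.1, -0.2]
opening: 0.0448
gripper_force: 0.0
```

```bash
python3 -c "
from h import *
o=ctrl.get_obs();print(o['orientation'],o['joint_pos'].round(0));plan([.4585,.255,.2],-37)"
```

```text
[ 1.79911093e+02  7.75020611e-02 -4.48004787e+01] [ 50.   6. -17.  -0. -67.  -5.]
delta [-0.4 -0.2 -0.4] ang [ 0.08  0.08 -7.8 ] t 16.6
```

>>> apply_moves(
  deltas=[
    {"fingers": 45,"delta_pos": [0,0,0],"angular": [0.1,0.1,-7.8]},
    {"fingers": 45,"delta_pos": [0,0,0],"angular": [0.1,0.1,-7.8]},
    {"fingers": 45,"delta_pos": [0,0,0],"angular": [0.1,0.1,-7.8]},
  ],
)

```text
clock: 16.9
tool_pos: [0.4586, 0.2552, 0.1999]
orientation: [-180.0, -0.0, -37.5]
force: [-0.0, -0.5, -0.0]
opening: 0.0454
gripper_force: 0.0
```

```bash
python3 - <<'E'
from h import *
im,T=snap('wrist','w15');np.save('T15.npy',T);print(T[:3,3])
for c in blobs(im,*GREEN)[:3]:
    r=cv2.minAreaRect(c);q=cv2.boxPoints(r);print('g',cv2.contourArea(c),r[0],q.round().tolist());X=np.array([onz(ray("wrist",*p,T),.026) for p in q]);print((X*1000).round(1).tolist(),(X.mean(0)*1000).round(1))
E
```

```text
[0.45860243 0.25515855 0.19989536]
```

```bash
python3 - <<'E'
from h import *
T=np.load('T15.npy');im=cv2.imread('pics/w15.png')
i=im.astype(int);m=((i[:,:,1]-i[:,:,2]>25)&(i[:,:,1]-i[:,:,0]>15)).astype(np.uint8)
n,l,st,ce=cv2.connectedComponentsWithStats(m);print([(st[k].tolist(),ce[k].round().tolist()) for k in range(1,n) if st[k,4]>30])
m=cv2.inRange(im,(150,170,190),(255,255,255));n,l,st,ce=cv2.connectedComponentsWithStats(m);print([(st[k].tolist()) for k in range(1,n) if st[k,4]>40])
E
```

```text
[([273, 161, 16, 37, 555], [281.0, 179.0])]
[[0, 0, 109, 91, 6425], [373, 0, 67, 34, 1154], [534, 0, 26, 35, 577], [140, 107, 58, 92, 1175], [264, 107, 15, 55, 332], [282, 106, 14, 55, 325], [374, 106, 74, 107, 1997], [93, 194, 31, 29, 616], [211, 253, 10, 12, 76]]
```

```bash
python3 - <<'E'
from h import *
T=np.load('T15.npy');im=cv2.imread('pics/w15.png');i=im.astype(int)
m=((i[:,:,1]-i[:,:,2]>25)&(i[:,:,1]-i[:,:,0]>15)).astype(np.uint8)
c=max(cv2.findContours(m,cv2.RETR_EXTERNAL,cv2.CHAIN_APPROX_NONE)[0],key=cv2.contourArea);print(cv2.minAreaRect(c))
f=lambda u,v,z:(np.linalg.inv(T)@np.append(onz(ray("wrist",u,v,T),z),1))[:3]*1000
print("rear(tool)",f(281,198.5,.026),"front top",f(281,161,.026),"front bottom",f(281,161,.0))
w=cv2.inRange(im,(150,170,190),(255,255,255))
for v in(107,110,120,130,140,150,158):
    u=np.flatnonzero(w[v,255:305])+255; print(v,u.min(),u.max(),f((u.min()+u.max())/2,v,.012).round(1))
E
```

```text
((280.5, 179.0), (36.0, 15.0), 90.0)
rear(tool) [-22.87070136   0.96060124 173.89175365] front top [ 20.91433575   0.9090094  173.89730374] front bottom [ 17.36396038   0.99329387 199.89679678]
107 265 295 [ 79.8  -0.2 187.9]
110 264 295 [ 76.5  -0.8 187.9]
120 268 292 [ 65.6  -0.2 187.9]
130 272 288 [ 54.5  -0.2 187.9]
140 269 291 [ 43.3  -0.2 187.9]
150 272 288 [ 31.8  -0.2 187.9]
158 273 288 [ 22.5   0.4 187.9]
```

The clip is centred and aligned under the tool: grip centre within 1 mm, legs along tool x, tip at 79.8 mm. I descend with open fingers, using touch to find the level.

>>> apply_moves(
  deltas=[
    {"fingers": 45,"delta_pos": [-1,0,50],"angular": [0,0,0]},
    {"fingers": 45,"delta_pos": [-1,0,100],"angular": [0,0,0]},
    {"fingers": 45,"delta_pos": [-1,0,150],"angular": [0,0,0]},
    {"fingers": 45,"delta_pos": [-1,0,175],"angular": [0,0,0]},
    {"fingers": 45,"delta_pos": [-1,0,187],"angular": [0,0,0]},
    {"fingers": 45,"delta_pos": [-1,0,193],"angular": [0,0,0]},
    {"fingers": 45,"delta_pos": [-1,0,196],"angular": [0,0,0]},
    {"fingers": 45,"delta_pos": [-1,0,199],"angular": [0,0,0]},
  ],
)

```text
clock: 17.75
tool_pos: [0.4589, 0.2579, 0.0025]
orientation: [-179.8, -0.0, -37.2]
force: [-0.0, -0.1, -0.2]
opening: 0.0448
gripper_force: 0.0
```

>>> apply_moves(
  deltas=[
    {"fingers": 45,"delta_pos": [0,0,3],"angular": [0,0,0]},
    {"fingers": 45,"delta_pos": [0,0,6],"angular": [0,0,0]},
    {"fingers": 45,"delta_pos": [0,0,8],"angular": [0,0,0]},
  ],
)

```text
clock: 18.05
tool_pos: [0.4581, 0.2572, -0.0065]
orientation: [-179.9, -0.0, -37.2]
force: [-1.6, 0.2, 0.6]
opening: 0.0449
gripper_force: 0.0
```

>>> apply_moves(
  deltas=[
    {"fingers": 45,"delta_pos": [0,0,3],"angular": [0,0,0]},
    {"fingers": 45,"delta_pos": [0,0,6],"angular": [0,0,0]},
    {"fingers": 45,"delta_pos": [0,0,8],"angular": [0,0,0]},
  ],
)

```text
clock: 18.35
tool_pos: [0.4579, 0.2569, -0.015]
orientation: [-179.9, -0.0, -37.2]
force: [1.1, -0.3, -0.3]
opening: 0.045
gripper_force: 0.0
```

>>> apply_moves(
  deltas=[
    {"fingers": 45,"delta_pos": [0,-1,3],"angular": [0,0,0]},
    {"fingers": 45,"delta_pos": [0,-1,6],"angular": [0,0,0]},
    {"fingers": 45,"delta_pos": [0,-1,8],"angular": [0,0,0]},
  ],
)

```text
clock: 18.65
tool_pos: [0.4585, 0.2577, -0.0231]
orientation: [-179.9, -0.0, -37.2]
force: [-0.0, -0.1, -0.6]
opening: 0.045
gripper_force: 0.0
```

>>> apply_moves(
  deltas=[
    {"fingers": 45,"delta_pos": [0,0,2],"angular": [0,0,0]},
    {"fingers": 45,"delta_pos": [0,0,4],"angular": [0,0,0]},
    {"fingers": 45,"delta_pos": [0,0,5],"angular": [0,0,0]},
  ],
)

```text
clock: 18.95
tool_pos: [0.4585, 0.2577, -0.0279]
orientation: [-179.9, -0.0, -37.2]
force: [-0.3, 0.1, 0.2]
opening: 0.045
gripper_force: 0.0
```

```bash
python3 -c "
from h import *
im,T=snap('wrist','w16');w,_=snap('scene','s16')
cv2.imwrite('pics/v10.png',np.hstack([cv2.resize(w[250:330,320:420],(500,400),interpolation=3),im[130:330,205:355].repeat(2,0).repeat(2,1)]))
print(T[:3,3])"
```

```text
[ 0.45853997  0.25774506 -0.02789471]
```

View pics/v10.png

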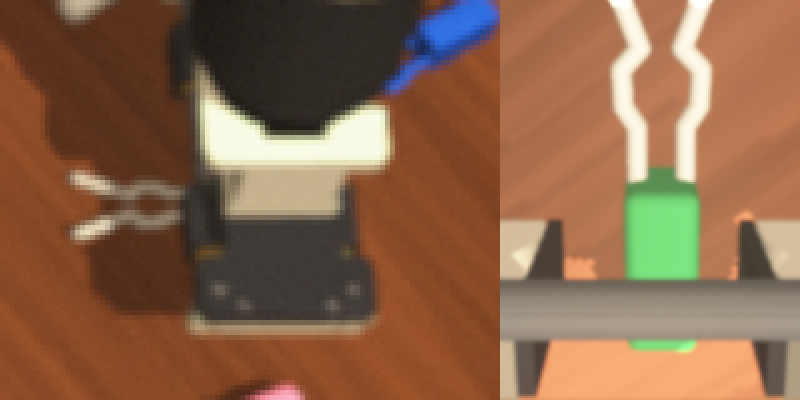

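The last picture (wrist half) shows the open fingers on both sides of the green grip. The grip is about 3 mm to tool +y and nothing else is in the way. I correct that, go down 6 mm, and close.

>>> apply_moves(
  deltas=[
    {"fingers": 45,"delta_pos": [1.5,2.5,2],"angular": [0,0,0]},
    {"fingers": 45,"delta_pos": [1.5,2.5,4],"angular": [0,0,0]},
    {"fingers": 45,"delta_pos": [1.5,2.5,6],"angular": [0,0,0]},
    {"fingers": 45,"delta_pos": [1.5,2.5,6],"angular": [0,0,0]},
  ],
)

```text
clock: 19.45
tool_pos: [0.4582, 0.2548, -0.034]
orientation: [-179.9, -0.0, -37.2]
force: [-0.3, -0.6, -0.6]
opening: 0.0452
gripper_force: 0.0
```

>>> apply_moves(
  deltas=[
    {"fingers": 5,"delta_pos": [0,0,0],"angular": [0,0,0]},
    {"fingers": 5,"delta_pos": [0,0,0],"angular": [0,0,0]},
    {"fingers": 5,"delta_pos": [0,0,0],"angular": [0,0,0]},
    {"fingers": 5,"delta_pos": [0,0,0],"angular": [0,0,0]},
    {"fingers": 5,"delta_pos": [0,0,0],"angular": [0,0,0]},
    {"fingers": 5,"delta_pos": [0,0,0],"angular": [0,0,0]},
    {"fingers": 5,"delta_pos": [0,0,0],"angular": [0,0,0]},
  ],
)

```text
clock: 20.15
tool_pos: [0.4583, 0.255, -0.0337]
orientation: [-179.9, -0.0, -37.2]
force: [0.1, 0.3, 1.4]
opening: 0.0176
gripper_force: 30.0
```

Gripped: opening 17.6 mm, 30 N. I lift and carry it in front of the latch.

>>> apply_moves(
  deltas=[
    {"fingers": 5,"delta_pos": [0,0,-10],"angular": [0,0,0]},
    {"fingers": 5,"delta_pos": [0,0,-40],"angular": [0,0,0]},
    {"fingers": 5,"delta_pos": [0,0,-80],"angular": [0,0,0]},
    {"fingers": 5,"delta_pos": [0,0,-110],"angular": [0,0,0]},
    {"fingers": 5,"delta_pos": [0,0,-110],"angular": [0,0,0]},
    {"fingers": 5,"delta_pos": [0,0,-110],"angular": [0,0,0]},
  ],
)

```text
clock: 20.75
tool_pos: [0.4583, 0.2551, 0.0774]
orientation: [-179.8, 0.0, -37.2]
force: [0.2, -0.4, -0.8]
opening: 0.0181
gripper_force: 30.0
```

```bash
python3 - <<'E'
from h import *
im,T=snap('wrist','w17');np.save('T17.npy',T);i=im.astype(int);Ti=np.linalg.inv(T)
def f(u,v,d): # tool coords at tool z=d (m)
    c,dd=ray("wrist",u,v,T);c=Ti[:3,:3]@c+Ti[:3,3];dd=Ti[:3,:3]@dd;return (c+dd*(d-c[2])/dd[2])*1000
m=((i[:,:,1]-i[:,:,2]>25)&(i[:,:,1]-i[:,:,0]>15)).astype(np.uint8)
n,l,st,ce=cv2.connectedComponentsWithStats(m);print([(st[k].tolist(),ce[k].round(1).tolist()) for k in range(1,n) if st[k,4]>60])
w=cv2.inRange(im,(150,170,190),(255,255,255))
for v in range(60,215,8):
    u=np.flatnonzero(w[v,235:330])+235
    if len(u): print(v,u.min(),u.max(),len(u),f((u.min()+u.max())/2,v,-.034-.012+.0).round(1))
o=ctrl.get_obs();print(o['opening'],o['tool_pos'],o['orientation'])
plan([.467,.0436,.09],-7.2)
E
```

```text
[([261, 221, 40, 49, 1691], [280.2, 247.7]), ([263, 300, 36, 15, 510], [280.4, 306.7])]
100 240 319 25 [ 77.9  -0.5 -46. ]
108 243 317 26 [ 74.5  -0.3 -46. ]
116 246 313 25 [ 71.1  -0.5 -46. ]
124 249 310 26 [ 67.6  -0.5 -46. ]
132 253 307 25 [ 64.1  -0.3 -46. ]
140 256 303 23 [ 60.5  -0.5 -46. ]
148 260 300 23 [ 56.9  -0.3 -46. ]
156 263 297 23 [ 53.3  -0.3 -46. ]
164 258 303 28 [ 49.5  -0.  -46. ]
172 255 306 21 [ 45.8  -0.  -46. ]
180 256 305 20 [ 42.  -0. -46.]
188 256 305 22 [ 38.1  -0.  -46. ]
196 260 301 24 [ 34.2  -0.  -46. ]
204 263 298 20 [ 30.3  -0.  -46. ]
212 263 297 19 [ 26.3  -0.3 -46. ]
0.01721966244623829 [0.4577094  0.2544859  0.07628365] [-1.79903040e+02  1.24974686e-02 -3.72466982e+01]
delta [135.  162.2 -14. ] ang [-1.000e-01 -1.000e-02 -3.005e+01] t 20.8
```

In the grip the bulge is at tool x = 53 and the legs are centred at y ≈ -0.2, so the seat is at (42, 0, -46) mm in the tool. On to the latch.

>>> apply_moves(
  deltas=[
    {"fingers": 5,"delta_pos": [20,24,-14],"angular": [0,0,-4]},
    {"fingers": 5,"delta_pos": [48,58,-14],"angular": [0,0,-10]},
    {"fingers": 5,"delta_pos": [78,94,-14],"angular": [0,0,-17]},
    {"fingers": 5,"delta_pos": [105,126,-14],"angular": [0,0,-24]},
    {"fingers": 5,"delta_pos": [125,150,-14],"angular": [0,0,-28]},
    {"fingers": 5,"delta_pos": [135,162,-14],"angular": [0,0,-30]},
    {"fingers": 5,"delta_pos": [135,162,-14],"angular": [0,0,-30]},
    {"fingers": 5,"delta_pos": [135,162,-14],"angular": [0,0,-30]},
    {"fingers": 5,"delta_pos": [135,162,-14],"angular": [0,0,-30]},
  ],
)

```text
clock: 21.7
tool_pos: [0.4674, 0.0445, 0.0895]
orientation: [-180.0, -0.0, -7.2]
force: [0.7, 0.1, -0.6]
opening: 0.0177
gripper_force: 30.0
```

```bash
python3 - <<'E'
from h import *
im,T=snap('wrist','w18');np.save('T18.npy',T);i=im.astype(int)
o=ctrl.get_obs();print(o['tool_pos'],o['orientation'],o['opening'],o['joint_pos'].round())
r=((i[:,:,2]-i[:,:,1]>90)).astype(np.uint8)
n,l,st,ce=cv2.connectedComponentsWithStats(r);print([(st[k].tolist(),ce[k].round(1).tolist()) for k in range(1,n) if st[k,4]>100])
# pin head projected
p=ctrl.camera_params("wrist");M=np.linalg.inv(T@p["mount"])
for X in ([.5663,.0311,.069],[.5663,.0311,.036],[.6407,.0217,.036],[.5167,.0374,.036]):
    c=M[:3,:3]@np.array(X)+M[:3,3];print(p["cx"]+p["fx"]*c[0]/-c[2],p["cy"]+p["fy"]*c[1]/c[2])
E
```

```text
[0.46749931 0.04473402 0.08962976] [-1.79944248e+02 -2.05640197e-02 -7.20710900e+00] 0.017724286551346995 [ 30.   6. -32.  -0. -51.  53.]
[([252, 0, 64, 144, 4884], [281.7, 70.7])]
281.56887017757435 67.60764510495619
281.405251689137 73.93346570449495
281.50615322734376 -48.532599191965375
281.3032171571728 144.6886630975428
```

```bash
python3 - <<'E'
from h import *
T=np.load('T18.npy');im=cv2.imread('pics/w18.png');i=im.astype(int)
r=(i[:,:,2]-i[:,:,1]>90)
for v in range(20,145,6):
    k=np.flatnonzero(r[v,240:330])+240
    g=np.flatnonzero(np.diff(k)>2);print(v,k.min(),k.max(),[(k[a],k[a+1]) for a in g])
g=cv2.cvtColor(im,cv2.COLOR_BGR2GRAY)[20:120,235:330]
c=cv2.HoughCircles(cv2.GaussianBlur(g,(3,3),1),cv2.HOUGH_GRADIENT,1,20,param1=80,param2=12,minRadius=10,maxRadius=18)
print(None if c is None else (c[0]+[235,20,0])[:4])
E
```

```text
20 253 314 [(np.int64(266), np.int64(301))]
26 253 314 [(np.int64(266), np.int64(301))]
32 253 313 [(np.int64(266), np.int64(301))]
38 253 313 [(np.int64(266), np.int64(300))]
44 253 313 [(np.int64(266), np.int64(300))]
50 253 313 [(np.int64(266), np.int64(300))]
56 253 312 [(np.int64(266), np.int64(300))]
62 253 312 [(np.int64(266), np.int64(299))]
68 253 312 [(np.int64(266), np.int64(299))]
74 253 312 [(np.int64(266), np.int64(298))]
80 253 312 [(np.int64(266), np.int64(298))]
86 253 311 [(np.int64(266), np.int64(299))]
92 253 311 [(np.int64(267), np.int64(298))]
98 252 307 []
104 255 305 []
110 257 302 []
116 259 300 []
122 261 298 []
128 264 295 []
134 266 309 [(np.int64(293), np.int64(307))]
140 254 309 [(np.int64(254), np.int64(269)), (np.int64(290), np.int64(305))]
None
```

```bash
python3 - <<'E'
from h import *
T=np.load('T18.npy');Ti=np.linalg.inv(T)
f=lambda u,v,z:(Ti@np.append(onz(ray("wrist",u,v,T),z),1))[:3]*1000
for u,v in ((283.5,20),(283,50),(282,92),(283.5-.8,20),(282.5,92.5),(283.5,20)):print(v,f(u,v,.036).round(1))
print("slot outer end",onz(ray("wrist",282.5,96,T),.036))
im=cv2.imread('pics/w18.png');print([(v,im[v,282].tolist()) for v in range(40,100,4)])
E
```

```text
20 [134.5   2.3  53.5]
50 [115.5   2.   53.5]
92 [87.5  1.4 53.5]
20 [134.5   1.7  53.5]
92.5 [87.2  1.7 53.5]
20 [134.5   2.3  53.5]
slot outer end [0.55130594 0.03217792 0.036     ]
[(40, [215, 235, 246]), (44, [252, 255, 255]), (48, [243, 252, 254]), (52, [253, 255, 255]), (56, [255, 255, 255]), (60, [255, 255, 255]), (64, [255, 255, 255]), (68, [255, 255, 255]), (72, [255, 255, 255]), (76, [255, 255, 255]), (80, [255, 255, 255]), (84, [193, 252, 255]), (88, [200, 255, 255]), (92, [158, 248, 255]), (96, [112, 125, 255])]
```

>>> apply_moves(
  deltas=[
    {"fingers": 5,"delta_pos": [0,0.8,40],"angular": [0,0,0.6]},
    {"fingers": 5,"delta_pos": [0,0.8,70],"angular": [0,0,0.6]},
    {"fingers": 5,"delta_pos": [0,0.8,83],"angular": [0,0,0.6]},
    {"fingers": 5,"delta_pos": [0,0.8,83],"angular": [0,0,0.6]},
    {"fingers": 5,"delta_pos": [0,0.8,83],"angular": [0,0,0.6]},
  ],
)

```text
clock: 22.25
tool_pos: [0.4679, 0.044, 0.0072]
orientation: [-179.9, -0.0, -7.8]
force: [1.4, 0.3, 0.7]
opening: 0.018
gripper_force: 30.0
```

```bash
cat > chk.py <<'E'
from h import *
import sys
im,T=snap('wrist',sys.argv[1]);i=im.astype(int);Ti=np.linalg.inv(T)
o=ctrl.get_obs();print(o['tool_pos'],o['orientation'],o['force'].round(1),o['opening'])
f=lambda u,v,z:(Ti@np.append(onz(ray("wrist",u,v,T),z),1))[:3]*1000
r=(i[:,:,2]-i[:,:,1]>90)
for v in range(4,200,8):
    k=np.flatnonzero(r[v,200:360])+200
    if len(k)>4: print(v,k.min(),k.max(),[(int(k[a]),int(k[a+1])) for a in np.flatnonzero(np.diff(k)>2)],f((k.min()+k.max())/2,v,.036).round(1))
E
python3 chk.py w19
```

```text
[0.468328   0.04416154 0.00776269] [-1.79898320e+02 -1.07945069e-01 -7.77262688e+00] [ 0.7  0.7 -0.6] 0.017721550106306085
4 234 328 [(256, 306)] [120.6   0.4 -28.7]
12 234 327 [(256, 306)] [ 1.174e+02  1.000e-01 -2.870e+01]
20 234 327 [(256, 306)] [ 1.14e+02  1.00e-01 -2.87e+01]
28 235 327 [(256, 305)] [110.7   0.4 -28.7]
36 235 327 [(254, 305)] [107.3   0.4 -28.7]
44 235 326 [(255, 305)] [103.9   0.2 -28.7]
52 235 326 [(256, 304)] [100.4   0.2 -28.7]
60 236 325 [(257, 304)] [ 96.9   0.2 -28.7]
68 236 325 [(257, 304)] [ 93.3   0.2 -28.7]
76 236 325 [(257, 304)] [ 89.8   0.2 -28.7]
84 236 324 [(267, 301)] [ 86.1  -0.1 -28.7]
92 236 324 [] [ 82.4  -0.1 -28.7]
100 237 324 [(239, 253), (306, 320)] [ 78.7   0.2 -28.7]
108 237 323 [(242, 256), (303, 317)] [ 74.9  -0.1 -28.7]
116 237 323 [(245, 259), (300, 314)] [ 71.1  -0.1 -28.7]
124 237 323 [(248, 262), (297, 311)] [ 67.2  -0.1 -28.7]
132 238 322 [(251, 265), (294, 308)] [ 63.3  -0.1 -28.7]
140 238 322 [(254, 268), (291, 305)] [ 59.3  -0.1 -28.7]
148 238 321 [(257, 272), (288, 302)] [ 55.3  -0.3 -28.7]
156 238 321 [(261, 275), (285, 299)] [ 51.3  -0.3 -28.7]
```

Aligned within 0.3 mm. The slot end puts the pin axis at tool x ≈ 99, and leg height is about 53 mm. I advance 32 mm freely, then push in small steps.

>>> apply_moves(
  deltas=[
    {"fingers": 5,"delta_pos": [6,0,0],"angular": [0,0,0]},
    {"fingers": 5,"delta_pos": [13,0,0],"angular": [0,0,0]},
    {"fingers": 5,"delta_pos": [20,0,0],"angular": [0,0,0]},
    {"fingers": 5,"delta_pos": [26,0,0],"angular": [0,0,0]},
    {"fingers": 5,"delta_pos": [30,0,0],"angular": [0,0,0]},
    {"fingers": 5,"delta_pos": [32,0,0],"angular": [0,0,0]},
    {"fingers": 5,"delta_pos": [32,0,0],"angular": [0,0,0]},
  ],
)

```text
clock: 23.0
tool_pos: [0.4995, 0.0389, 0.0069]
orientation: [-179.9, -0.0, -7.8]
force: [-0.5, 0.3, -0.8]
opening: 0.0178
gripper_force: 30.0
```

```bash
python3 chk.py w20 | head -14
```

```text
[0.49920895 0.03891047 0.00691921] [-1.79931685e+02 -3.58188999e-02 -7.84507355e+00] [-0.2  0.7 -0.6] 0.01799644179538522
4 232 326 [] [120.5  -0.5 -29. ]
12 233 326 [] [117.3  -0.3 -29. ]
20 233 326 [] [114.   -0.3 -29. ]
28 233 325 [] [110.6  -0.5 -29. ]
36 233 325 [(255, 303)] [107.2  -0.6 -29. ]
44 234 325 [(255, 304)] [103.8  -0.3 -29. ]
52 234 324 [(255, 304)] [100.4  -0.6 -29. ]
60 234 324 [(255, 303)] [ 96.9  -0.6 -29. ]
68 234 324 [(255, 303)] [ 93.3  -0.6 -29. ]
76 235 323 [(255, 303)] [ 89.7  -0.6 -29. ]
84 235 323 [(255, 303)] [ 86.1  -0.6 -29. ]
92 235 323 [(255, 303)] [ 82.4  -0.6 -29. ]
100 235 322 [(239, 253), (256, 302), (306, 320)] [ 78.7  -0.8 -29. ]
```

>>> apply_moves(
  deltas=[
    {"fingers": 5,"delta_pos": [2,0,0],"angular": [0,0,0]},
    {"fingers": 5,"delta_pos": [4,0,0],"angular": [0,0,0]},
    {"fingers": 5,"delta_pos": [6,0,0],"angular": [0,0,0]},
    {"fingers": 5,"delta_pos": [7,0,0],"angular": [0,0,0]},
  ],
)

```text
clock: 23.45
tool_pos: [0.5062, 0.0382, 0.007]
orientation: [-179.9, -0.0, -7.8]
force: [-1.3, 1.7, -0.4]
opening: 0.0177
gripper_force: 30.0
```

>>> apply_moves(
  deltas=[
    {"fingers": 5,"delta_pos": [1.5,0,0],"angular": [0,0,0]},
    {"fingers": 5,"delta_pos": [3,0,0],"angular": [0,0,0]},
    {"fingers": 5,"delta_pos": [4,0,0],"angular": [0,0,0]},
  ],
)

```text
clock: 23.75
tool_pos: [0.5097, 0.0375, 0.0069]
orientation: [-179.9, -0.0, -7.8]
force: [-3.7, 2.1, -1.7]
opening: 0.0177
gripper_force: 30.0
```

>>> apply_moves(
  deltas=[
    {"fingers": 5,"delta_pos": [1.5,0,0],"angular": [0,0,0]},
    {"fingers": 5,"delta_pos": [3,0,0],"angular": [0,0,0]},
    {"fingers": 5,"delta_pos": [4,0,0],"angular": [0,0,0]},
  ],
)

```text
clock: 24.05
tool_pos: [0.5131, 0.0367, 0.0067]
orientation: [-180.0, 0.1, -7.8]
force: [-6.9, 3.7, -0.5]
opening: 0.0181
gripper_force: 30.0
```

Force is ramping (7 N along the push, about 3 N sideways). I ease the tool 0.7 mm sideways with the force and keep stepping.

>>> apply_moves(
  deltas=[
    {"fingers": 5,"delta_pos": [1,-0.7,0],"angular": [0,0,0]},
    {"fingers": 5,"delta_pos": [2,-0.7,0],"angular": [0,0,0]},
    {"fingers": 5,"delta_pos": [2.5,-0.7,0],"angular": [0,0,0]},
  ],
)

```text
clock: 24.35
tool_pos: [0.5147, 0.0366, 0.0063]
orientation: [180.0, 0.1, -7.9]
force: [-7.0, 2.2, -1.7]
opening: 0.0178
gripper_force: 30.0
```

>>> apply_moves(
  deltas=[
    {"fingers": 5,"delta_pos": [1,0,0],"angular": [0,0,0]},
    {"fingers": 5,"delta_pos": [2,0,0],"angular": [0,0,0]},
    {"fingers": 5,"delta_pos": [2,0,0],"angular": [0,0,0]},
  ],
)

```text
clock: 24.65
tool_pos: [0.5163, 0.0362, 0.0062]
orientation: [180.0, 0.2, -7.9]
force: [-9.4, 2.5, -0.1]
opening: 0.018
gripper_force: 30.0
```

>>> apply_moves(
  deltas=[
    {"fingers": 5,"delta_pos": [1,0,0],"angular": [0,0,0]},
    {"fingers": 5,"delta_pos": [2,0,0],"angular": [0,0,0]},
    {"fingers": 5,"delta_pos": [2,0,0],"angular": [0,0,0]},
  ],
)

```text
clock: 24.95
tool_pos: [0.5179, 0.0359, 0.0061]
orientation: [180.0, 0.2, -7.9]
force: [-8.7, 3.0, -0.5]
opening: 0.0179
gripper_force: 30.0
```

>>> apply_moves(
  deltas=[
    {"fingers": 5,"delta_pos": [1,0,0],"angular": [0,0,0]},
    {"fingers": 5,"delta_pos": [1.5,0,0],"angular": [0,0,0]},
    {"fingers": 5,"delta_pos": [1.5,0,0],"angular": [0,0,0]},
  ],
)

```text
clock: 25.25
tool_pos: [0.519, 0.0356, 0.006]
orientation: [179.9, 0.3, -7.9]
force: [-9.6, 2.7, 0.5]
opening: 0.0178
gripper_force: 30.0
```

>>> apply_moves(
  deltas=[
    {"fingers": 5,"delta_pos": [1,0,0],"angular": [0,0,0]},
    {"fingers": 5,"delta_pos": [2,0,0],"angular": [0,0,0]},
    {"fingers": 5,"delta_pos": [2,0,0],"angular": [0,0,0]},
  ],
)

```text
clock: 25.55
tool_pos: [0.5205, 0.0352, 0.0058]
orientation: [179.9, 0.3, -7.9]
force: [-9.8, 2.8, -1.9]
opening: 0.0176
gripper_force: 30.0
```

```bash
python3 - <<'E'
from h import *
im,T=snap('wrist','w21');i=im.astype(int);o=ctrl.get_obs();print(o['tool_pos'],o['force'])
m=((i[:,:,1]-i[:,:,2]>25)&(i[:,:,1]-i[:,:,0]>15)).astype(np.uint8)
n,l,st,ce=cv2.connectedComponentsWithStats(m);print([(st[k].tolist(),ce[k].round(1).tolist()) for k in range(1,n) if st[k,4]>60])
r=(i[:,:,2]-i[:,:,1]>90)
for v in range(60,215,8):
    k=np.flatnonzero(r[v,200:360])+200
    if len(k)>4: print(v,k.min(),k.max(),[(int(k[a]),int(k[a+1])) for a in np.flatnonzero(np.diff(k)>2)])
E
```

```text
[0.52047824 0.03523175 0.00573545] [-10.63285669   2.90387001  -1.18746524]
[([261, 225, 39, 45, 1568], [280.0, 249.2]), ([263, 300, 35, 15, 507], [279.9, 306.8])]
60 232 323 []
68 232 323 []
76 233 322 []
84 233 322 [(254, 302)]
92 233 322 [(254, 302)]
100 240 309 [(254, 301)]
108 244 321 [(254, 301), (305, 320)]
116 248 321 [(254, 301), (302, 317)]
124 234 321 [(237, 252), (254, 313)]
132 235 320 [(241, 310)]
140 235 320 [(245, 306)]
148 235 320 [(249, 303)]
156 235 319 [(252, 300)]
164 236 319 [(249, 305)]
172 236 319 [(246, 308)]
180 236 318 [(248, 307)]
188 236 318 [(250, 306)]
196 236 318 [(253, 269), (288, 303)]
204 236 317 [(258, 270), (287, 299)]
212 236 317 [(259, 271), (287, 299)]
```

The legs are spread to the full shank width at the bulge row (v=156: 48 px against 34), so the snap is imminent. I go on in 1 mm steps.

>>> apply_moves(
  deltas=[
    {"fingers": 5,"delta_pos": [0.8,0,0],"angular": [0,0,0]},
    {"fingers": 5,"delta_pos": [1.5,0,0],"angular": [0,0,0]},
  ],
)

```text
clock: 25.8
tool_pos: [0.5218, 0.035, 0.0058]
orientation: [179.9, 0.3, -7.9]
force: [-10.4, 3.0, -0.7]
opening: 0.0178
gripper_force: 30.0
```

>>> apply_moves(
  deltas=[
    {"fingers": 5,"delta_pos": [0.8,0,0],"angular": [0,0,0]},
    {"fingers": 5,"delta_pos": [1.5,0,0],"angular": [0,0,0]},
  ],
)

```text
clock: 26.0
tool_pos: [0.5268, 0.0356, 0.0068]
orientation: [-180.0, -0.0, -7.8]
force: [0.3, -0.3, -0.7]
opening: 0.0178
gripper_force: 30.0
```

Snapped home: the force fell to about 0. I release at once, then lift straight up.

>>> apply_moves(
  deltas=[
    {"fingers": 45,"delta_pos": [0,0,0],"angular": [0,0,0]},
    {"fingers": 45,"delta_pos": [0,0,0],"angular": [0,0,0]},
    {"fingers": 45,"delta_pos": [0,0,0],"angular": [0,0,0]},
    {"fingers": 45,"delta_pos": [0,0,0],"angular": [0,0,0]},
    {"fingers": 45,"delta_pos": [0,0,-4],"angular": [0,0,0]},
    {"fingers": 45,"delta_pos": [0,0,-15],"angular": [0,0,0]},
    {"fingers": 45,"delta_pos": [0,0,-40],"angular": [0,0,0]},
    {"fingers": 45,"delta_pos": [0,0,-85],"angular": [0,0,0]},
    {"fingers": 45,"delta_pos": [-10,0,-130],"angular": [0,0,0]},
    {"fingers": 45,"delta_pos": [-30,0,-160],"angular": [0,0,0]},
  ],
)

```text
clock: 27.0
tool_pos: [0.4989, 0.04, 0.1712]
orientation: [-179.8, -0.3, -7.8]
force: [0.7, 0.8, -0.1]
opening: 0.0452
gripper_force: 0.0
```

```bash
python3 - <<'E'
from h import *
im,T=snap('wrist','w22');i=im.astype(int);o=ctrl.get_obs();print(o['tool_pos'],o['force'].round(1),o['opening'])
m=((i[:,:,1]-i[:,:,2]>25)&(i[:,:,1]-i[:,:,0]>15)).astype(np.uint8)
n,l,st,ce=cv2.connectedComponentsWithStats(m)
for k in range(1,n):
    if st[k,4]>100:
        x,y,w,h,a=st[k];print(st[k].tolist(),"rear top",onz(ray("wrist",x+w/2,y+h,T),.064).round(4),"front top",onz(ray("wrist",x+w/2,y,T),.064).round(4))
r=(i[:,:,2]-i[:,:,1]>90)
for v in range(20,200,10):
    k=np.flatnonzero(r[v,200:360])+200
    if len(k)>4: print(v,k.min(),k.max(),[(int(k[a]),int(k[a+1])) for a in np.flatnonzero(np.diff(k)>2)])
E
```

```text
[0.49782545 0.0403175  0.17547548] [-3.  -0.3  2.9] 0.04480572258085695
[271, 141, 19, 45, 793] rear top [0.5058 0.039  0.064 ] front top [0.5474 0.0333 0.064 ]
30 257 306 []
40 257 305 []
50 259 304 []
60 259 303 []
70 260 303 []
80 260 303 [(262, 300)]
90 260 303 [(266, 296)]
100 260 302 [(268, 294)]
110 260 302 [(266, 294)]
120 260 302 [(267, 294)]
130 260 301 [(268, 293)]
140 260 301 [(270, 290)]
150 261 301 [(269, 291)]
160 261 301 [(269, 291)]
```

The clip grip is centred at (0.527, 0.036), about 40 mm from the pin and inside the seat's play. The hasp is still flat and the gripper is clear. I let it settle briefly and hand in.

>>> apply_moves(
  deltas=[
    {"fingers": 45,"delta_pos": [0,0,0],"angular": [0,0,0]},
    {"fingers": 45,"delta_pos": [0,0,0],"angular": [0,0,0]},
    {"fingers": 45,"delta_pos": [0,0,0],"angular": [0,0,0]},
  ],
)

```text
clock: 27.35
tool_pos: [0.4969, 0.0396, 0.1665]
orientation: [-180.0, 0.0, -7.8]
force: [-0.3, -0.7, -0.0]
opening: 0.045
gripper_force: 0.0
```

```bash
python3 -c "
from plant import ctrl
print(ctrl.close_job())"
```

```text
the job is handed in; nothing more can be done
None
```

The hasp is folded down, the green clip snapped home on the pin (push force about 10 N, then 0), and the gripper let go and is clear; I handed the job in at 27.4 s, and no verdict came back.

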